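Free a bonded spectacle arm from the clamp jig and lay it in the foam cradle

TASK

Swing the jig's clamp bar up and right over until it rests open by itself, then gently, without forcing it, slide the black spectacle-arm blank out of the jig's mouth by its lug and, once it sticks out, by its front end. Lay it down softly, flat and lug upward, in the channel of the empty foam cradle with both ends overhanging about equally (either end may lead), let go and leave the clamp open. Do not drop the blank on the bench, and leave the cutters, the jar and the tape roll where they are.

Things in the scene. Friction and masses are not known exactly. Their poses are not given: they have to be found in the camera images.
- jig: Fixed aluminium jig on a grey base plate 165 x 116 x 12 mm. Origin on the bench under the channel's centre line; plate and bed run from x = -95 to +70 mm. x: slide-out direction, level; z up; clamp hinge on the -y side. Bed 44 mm wide, with a straight channel 28 mm wide, floor 40 mm above the bench, side guides' top 47 mm; rear stop at x = -90 mm, open at the front, x = +70 mm.
- lip_end (a point): Rear end of the two lips over the channel's edges (jig x = +30 mm, on the centre line, 52 mm up); axes as the jig. Lips: x = +30 to +70 mm, underside 47.5, top 52 mm above the bench, 15 mm gap between. They keep the blank from being lifted out; it can only slide. Its lug passes the gap; fingers holding the lug from the sides meet the lips, and must let go there.
- jig_mouth (a point): Centre of the channel floor at its open front end (jig x = +70 mm, 40 mm above the bench), axes as the jig. Nothing stands in front of it, so a protruding blank can be gripped by its sides from above. A strap bridges the channel from jig x = +40 to +70 mm, 65 to 73 mm above the bench (legs at the sides); the blank and its lug pass under it.
- clamp (a joint): Angle of the steel clamp bar (rad). 0: closed, level across the channel; grows as the free end goes up and over; stop at 2.7. About 0.22 kg, no catch or spring: released before 1.6 it falls shut, past that it falls open. Closed, the bar (24 mm wide, 10 mm thick, jig x = -40 to -16 mm) lies on the blank just ahead of its lug and stops it sliding.
- clamp_hinge (a point): Point on the hinge axis, 47 mm to the -y side of the channel's centre line and 55 mm above the bench; the axis is parallel to the jig's x axis. Axes as the jig.
- clamp_handle (a point): Grip point on the clamp's handle: a round steel rod, diameter 12 mm, parallel to the hinge axis and 107 mm from it, at the bar's free end (60 mm to the channel's +y side when closed). It sticks out 40 mm beyond the bar's side towards the jig's +x; this is the middle of that length. Pinched lightly from above, one finger each side, it can turn between the fingers on its arc.
- blank_mid (a point): Centre of the flat strip (half-way through its thickness) of the loose black spectacle-arm blank: 140 x 26 x 6 mm, about 35 g, with a copper inlay. x: along its length to its front end, which points out of the jig at the start; z: up, out of the lug side. It starts lying in the channel, front end 6 to 18 mm inside the mouth.
- lug (a point): Middle of the blank's lug, a block 12 mm (x) x 10 mm (y) x 14 mm high on the strip's top face, 42 mm behind the strip's centre. The point lies 10 mm above the strip's middle plane; lug top 20 mm, strip top 6 mm above the strip's underside. Axes as the blank.
- empty_seat (a point): Where the blank's centre belongs in the empty white foam cradle, 43 mm above the bench, half the blank's thickness above the channel floor. Fixed block 72 mm long (x) x 86 mm wide (y); channel along x, 34 mm wide, between ridges 12 mm high, open at both ends. Laid centrally, the blank overhangs each end by 34 mm.
- full_seat (a point): The same point of a second, identical cradle, which already holds an identical blank (fixed there). Which cradle stands nearer to the robot varies.
- cutters_mid (a point): Bystander: wire cutters with red handles, about 125 x 65 x 15 mm, lying on the bench; point at the joint, 8 mm up. Do not move.
- jar_mid (a point): Bystander: closed glass jar, diameter 64 mm, 75 mm high; point at its centre. Do not move.
- tape_mid (a point): Bystander: roll of paper tape lying flat, diameter 72 mm, 19 mm high; point at its centre. Do not move.
Not all that is in view belongs to the job. What is shaped like the part that bears empty_seat but blue or purple is not meant.

How it is judged:
By the outcome, as a careful person would: the job done as asked, in the order asked, and still so for the second after the job is handed in, with the robot touching nothing.
It also fails if it takes over 64 s, if anything falls off the work surface, if the arm or the gripper's body presses on something with over 40 N, if the wrist force passes 120 N, or if a joint passes its speed limit or range.

ROBOT

A 7-joint arm with a two-finger parallel gripper is mounted at the origin on the work surface. World frame = base frame: x ahead of the robot, y to its left, z up, the work surface at z = 0. Lengths are in mm, angles in rad, forces in N, time in s.
With the tool pointing down it reaches from about 425 to 925 mm from the base axis. Payload 6.8 kg.
Tool frame: the origin (TCP) lies at the very end of the fingers, on their centre line; the grasp point (between the pads) lies 19 mm behind it; x points along the fingers, y is the direction in which the jaws open and shut, and the axes are right-handed (so a half turn about x gives the same grasp; the last joint's range is limited). The gripper opens to 88 mm and grips with 3 to 60 N. Pads are 20 mm wide; open, the fingers measure 115 mm over their backs; the gripper's body (75 mm by 178 mm) begins 61 mm behind the grasp point.
Start: joints at [1.09, 0.477, 0.022, 1.555, -0.011, 1.109, -0.083], TCP at [245.862, -628.649, 222.664] pointing down, gripper open.
Joint ranges: [-2.96, 2.96], [-0.34, 2.1], [-1.41, 1.46], [0.24, 2.44], [-1.37, 4.51], [0.17, 1.92], [-2.96, 2.96]. Speed limits (rad/s): [2.39, 2.39, 3.14, 3.14, 3.14, 3.14, 3.14].

INTERFACE

Orientations are given as a rotation vector (axis times angle).
In Python, from plant import * gives the robot as it stands.
- The arm moves only by the tool arm_command, never from a script. Its argument "targets" is a list of rows, each an object with "hand": the opening, from -1 (shut) to 1 (fully open); "delta_pos": the shift along the world's x, y, z in m, a list of three; "turn": the turn about the world's z in degrees. In form: [{"hand": hand, "delta_pos": [dx, dy, dz], "turn": turn}, ...]. A call has 1 to 8 rows; each row shifts and turns the pose as measured when the row begins; what a row does not reach is not made up. A row lasts 1/12 s, in which the tool goes at most 41.7 mm and 7.16 degrees, less where a joint would pass 70% of its speed; a pose out of reach is approached as far as the arm can. A call with a gripper value outside its range is refused whole. The fingers move at their own pace and stop on an object; "grip_force" is the grip in N (left out, the last holds). Time passes only in rows, so rows that do not move let the fingers close. It gives the time, the measured TCP pose, the force and the opening at its end, in the units of the state.
- observe(): the state, without advancing time (a new reading comes with each control period).
- snapshot(name): name is "side" or "top" or "wrist"; returns a dict with "image" (480x640x3 uint8, red, green, blue), "depth" (480x640 float32, mm along the optical axis (not along the pixel's ray), 0 where there is no reading), "K" (3x3 intrinsics, pixels), "R" (3x3) and "t" (3): a world point X has camera coordinates R X + t. Camera axes: x right, y down, z forward; pixel columns grow to the right and rows downward; lengths in mm; the calibration is good to about 2 mm. A picture is of the moment at which its call begins.
- close_job(): hands the job in, once; it reports no verdict.
The state is a dict: "t": time; "joint_pos": joint angles; "joint_vel": joint speeds; "joint_efforts": joint torques, N m; "ee_pos": TCP position; "tool_rot": TCP orientation; "force": force on the tool from outside, world axes, zero at the start; "ft_torque": the same for the moment, N m; "grip_width": finger opening in mm.
Only numpy, scipy, OpenCV 4.12 (cv2) and the standard library are available. Lean on these libraries where they do the work, as an engineer would, in place of code of your own. Each camera call takes 0.05 s, during which the arm holds its last target.

## Working session

There is one attempt and no reset: what is moved stays moved. The work goes in short steps, Python scripts to look and compute and a tool call to move; the robot and the scene stay as the last step left them, time stands still between calls to the robot, and variables do not carry over. Pictures are saved under pics/ and viewed, and the job is handed in when it is done.

Besides the shell and the picture viewer there is one more tool, called after ">>>" as name([rows], argument=value, ...), one row to a line, values as JSON. arm_command: Moves the arm, as the interface text tells. Its arguments: {"type":"object","properties":{"targets":{"type":"array","items":{"type":"object","properties":{"hand":{"type":"number"},"delta_pos":{"type":"array","items":{"type":"number"}},"turn":{"type":"number"}}}},"grip_force":{"type":"number"}},"required":["targets"]}

```bash
ls; mkdir -p pics
python3 - <<'E'
from plant import *
import cv2,numpy as np
print(observe())
for n in ["top","side","wrist"]:
    s=snapshot(n)
    cv2.imwrite(f"pics/{n}0.png",s["image"][:,:,::-1])
    np.savez(f"{n}0.npz",**s)
    print(n,s["K"].tolist(),s["R"].tolist(),s["t"].tolist())
E
```

```text
pics
{'t': 0.0, 'joint_pos': array([ 1.08991946,  0.47779105,  0.02233459,  1.55644158, -0.01148608,
        1.1092844 , -0.08307569]), 'joint_vel': array([-0.00061892,  0.00038327, -0.00075931, -0.00081387,  0.00070989,
        0.00147994, -0.00043905]), 'joint_efforts': array([ 8.43369417e-04, -5.82849920e+01,  1.53526358e+00, -2.72607493e+01,
       -5.42295969e-02,  1.69298291e-02,  2.02221245e-04]), 'ee_pos': array([ 245.60443867, -628.09027188,  221.69186048]), 'tool_rot': array([ 2.01791901,  0.38246427, -2.01888946]), 'force': array([-0.78681072,  0.71382985,  0.66708186]), 'ft_torque': array([-0.01799642,  0.00472429,  0.02052092]), 'grip_width': 87.67446708601109}
top [[470.2453329855781, 0.0, 321.05173412348876], [0.0, 470.2453329855781, 235.09729565458034], [0.0, 0.0, 1.0]] [[0.00018771561591439297, -0.9999827101856501, 0.005877422275908025], [-0.9908738359871562, -0.0009782314884483197, -0.13478903597567965], [0.13479245497781248, -0.005798481949338654, -0.9908568875918146]] [33.29107859650918, 589.3225342626146, 973.5188520415697]
side [[475.37059814215615, 0.0, 315.2717503234692], [0.0, 475.37059814215615, 236.24153914831632], [0.0, 0.0, 1.0]] [[-0.7061392160507799, -0.7079923201709616, 0.010690282228661453], [-0.5525505244549045, 0.5415375600119964, -0.6335810832252362], [0.4427813517751173, -0.45330337046529, -0.7736024359094326]] [473.478608101988, 329.47451255414387, 781.6625162539808]
wrist [[370.8815101397636, 0.0, 321.3912364195445], [0.0, 370.8815101397636, 238.21853903531746], [0.0, 0.0, 1.0]] [[0.36375053646215894, -0.9314935011866176, -0.0023247517268180345], [-0.8991864795392986, -0.35178398830965396, 0.2602147201498767], [-0.24320613116699397, -0.09256285872882762, -0.9655479765121635]] [-674.529150598313, -30.561688431301402, 390.7634218157532]
```

View pics/top0.png

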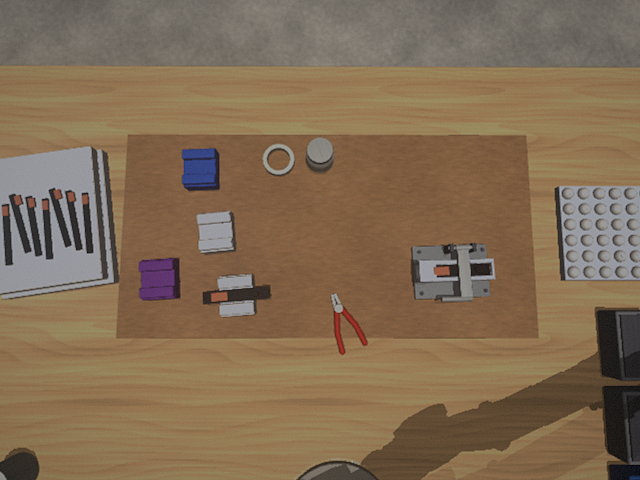

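View pics/side0.png

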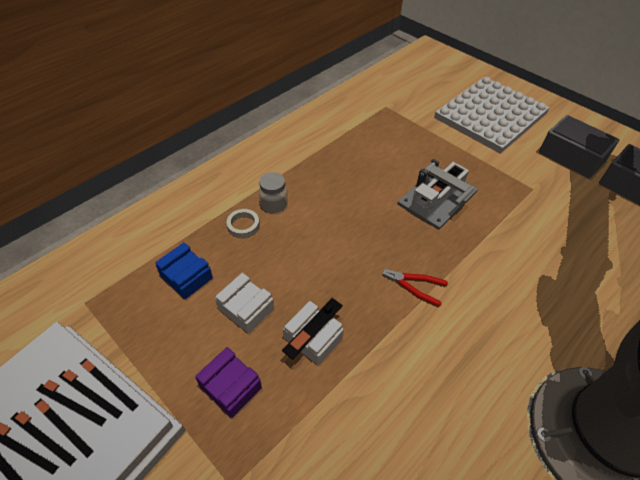

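View pics/wrist0.png

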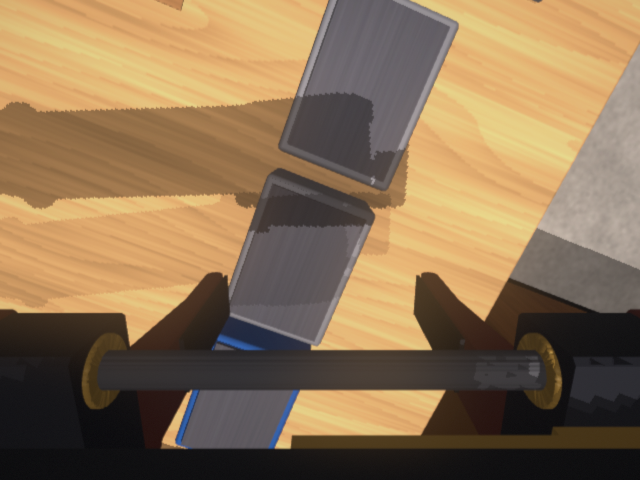

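Top view: the jig is at (453,272), the empty white cradle at (215,232) and the full one at (236,295). The cutters are at (345,320), the jar at (320,153) and the tape at (278,159). Possible mix-ups are the blue block (200,168), the purple block (158,279), the fixed blank on the full cradle (236,295) and the blanks on the tray at left (40,225). I choose the white cradle with nothing on it (215,232) and the blank in the jig, with its lug at (443,270). I'll check both in crops.

Run:
```python
import cv2,numpy as np
a=cv2.imread("pics/top0.png");b=cv2.imread("pics/side0.png")
c1=cv2.resize(a[232:312,403:509],(795,600),interpolation=cv2.INTER_CUBIC)
cv2.imwrite("pics/c1.png",c1)
cv2.imwrite("pics/c2.png",cv2.resize(b[150:235,390:490],(700,595),interpolation=cv2.INTER_CUBIC))
cv2.imwrite("pics/c3.png",cv2.resize(a[200:325,180:290],(528,600),interpolation=cv2.INTER_CUBIC))
```

```text
(no output)
```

View pics/c1.png

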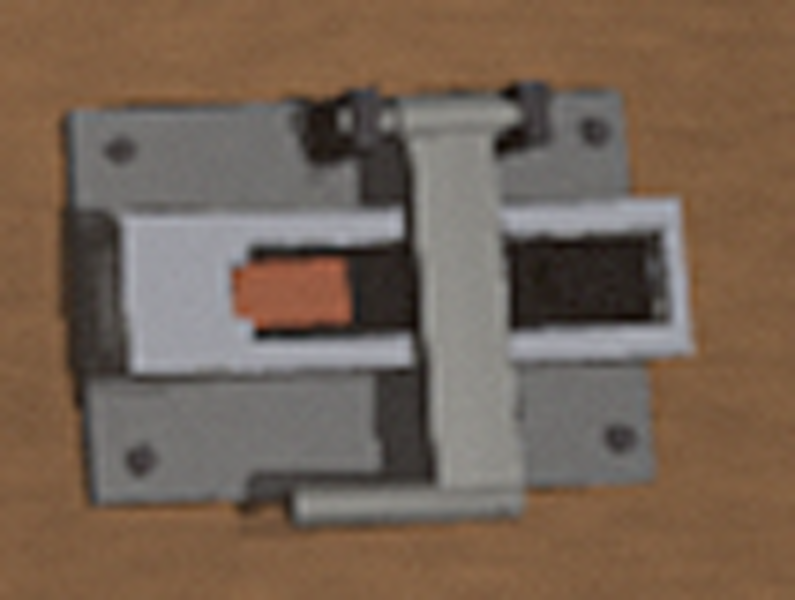

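View pics/c2.png

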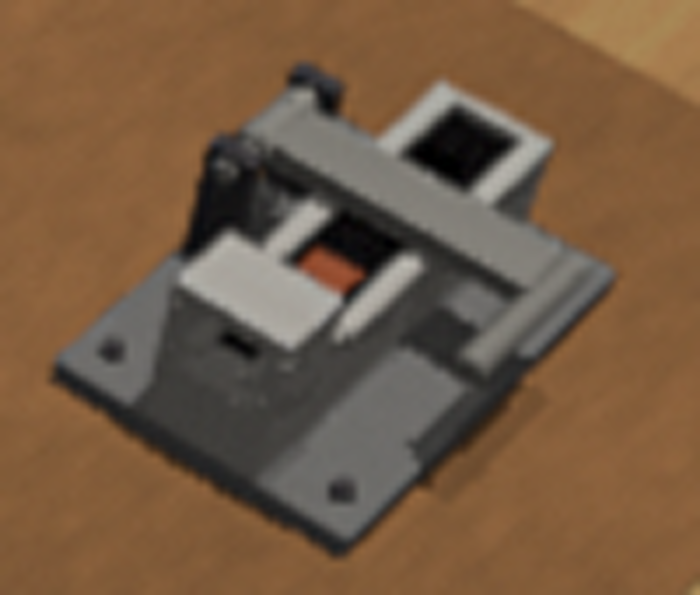

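View pics/c3.png

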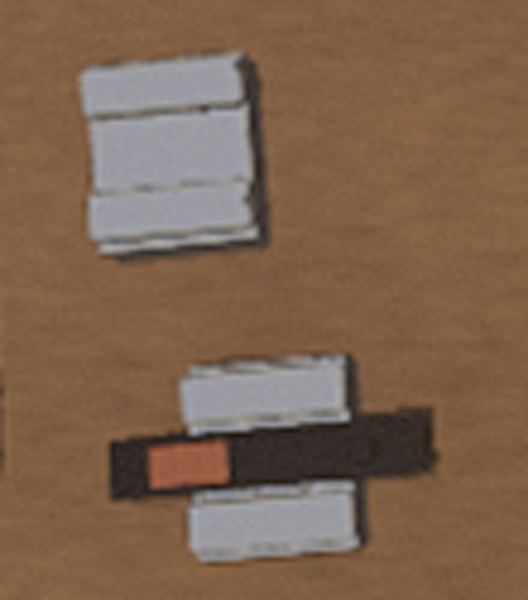

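The inlay in crop c3 is at the front end and the lug is the small dark block toward the other end. So in the jig the orange patch at (443,270) is the front inlay, and the lug sits in the dark right of the bar, near (473,268). The mouth faces image left (world +y) and the handle is on the near side. Next I'll measure.

```bash
cat > h.py <<'E'
import numpy as np,cv2
from plant import *
def ray(s,u,v,z):
    K,R,t=s["K"],s["R"],s["t"]
    d=R.T@np.linalg.solve(K,[u,v,1.0]);c=-R.T@t
    return c+d*(z-c[2])/d[2]
def proj(s,X):
    p=s["K"]@(s["R"]@np.asarray(X,float)+s["t"]);return p[:2]/p[2]
def snap(n,f):
    s=snapshot(n);cv2.imwrite(f"pics/{f}.png",s["image"][:,:,::-1]);np.savez(f"{f}.npz",**s);return s
def load(f): return dict(np.load(f"{f}.npz"))
E
python3 - <<'E'
from h import *
s=load("top0")
print("cam",-s["R"].T@s["t"])
C=[ray(s,403+x/7.5,232+y/7.5,12) for x,y in [(70,110),(622,92),(652,478),(95,500)]]
for c in C: print(c.round(1))
print([np.linalg.norm(C[i]-C[(i+1)%4]).round(1) for i in range(4)])
H=[ray(s,403+x/7.5,232+y/7.5,61) for x,y in [(298,503),(520,503)]]
print("handle ends",[h.round(1) for h in H])
# cradle corners top z=40-?+12 -> ridge top 52
for x,y in [(80,70),(243,55),(258,235),(95,248)]: print("cr",ray(s,180+x/4.8,200+y/4.8,52).round(1), )
im=cv2.cvtColor(s["image"],cv2.COLOR_RGB2HSV)
E
```

```text
cam [ 452.71503487   39.51192835 1043.85641029]
[ 567.5 -168.2   12. ]
[ 573.  -331.5   12. ]
[ 460.  -334.9   12. ]
[ 453.6 -172.5   12. ]
[np.float64(163.3), np.float64(113.0), np.float64(162.5), np.float64(113.9)]
handle ends [array([ 452.8, -218.7,   61. ]), array([ 452.8, -280.2,   61. ])]
cr [631.6 299.7  52. ]
cr [638.5 227.3  52. ]
cr [557.8 218.6  52. ]
cr [552.  290.2  52. ]
```

Run:
```python
from h import *
from scipy.spatial.transform import Rotation as Rn
s=load("wrist0");o=observe()
R=Rn.from_rotvec(o["tool_rot"]).as_matrix();print(R.round(3))
c=-s["R"].T@s["t"];print("cam rel TCP tool frame",(R.T@(c-o["ee_pos"])).round(1),"opt axis tool",(R.T@s["R"][2]).round(3))
y=R[:,1];print("jaw yaw",np.degrees(np.arctan2(y[1],y[0])), o["t"])
```

```text
[[-0.001  0.364 -0.931]
 [ 0.001 -0.931 -0.364]
 [-1.    -0.001  0.   ]]
cam rel TCP tool frame [-161.8    0.7  -71.8] opt axis tool [ 0.966 -0.001  0.26 ]
jaw yaw -68.63883635379997 0.15
```

>>> arm_command([
  {"hand": 1,"delta_pos": [0.02,0.032,0.002],"turn": 5.5},
  {"hand": 1,"delta_pos": [0.02,0.032,0.002],"turn": 5.5},
  {"hand": 1,"delta_pos": [0.02,0.032,0.002],"turn": 5.5},
  {"hand": 1,"delta_pos": [0.02,0.032,0.002],"turn": 5.5},
  {"hand": 1,"delta_pos": [0.02,0.032,0.002],"turn": 5.5},
  {"hand": 1,"delta_pos": [0.02,0.032,0.002],"turn": 5.5},
  {"hand": 1,"delta_pos": [0.02,0.032,0.002],"turn": 5.5},
  {"hand": 1,"delta_pos": [0.02,0.032,0.002],"turn": 5.5},
])

```text
t: 0.82
ee_pos: [399.5, -368.1, 234.9]
tool_rot: [1.5, 0.983, -1.516]
force: [0.7, -0.0, -0.5]
grip_width: 88.2
```

>>> arm_command([
  {"hand": 1,"delta_pos": [0.02,0.03,0.0],"turn": 5.3},
  {"hand": 1,"delta_pos": [0.02,0.03,0.0],"turn": 5.3},
  {"hand": 1,"delta_pos": [0.02,0.03,0.0],"turn": 5.3},
  {"hand": 1,"delta_pos": [0.02,0.03,0.0],"turn": 5.3},
  {"hand": 1,"delta_pos": [0.02,0.03,0.0],"turn": 5.3},
  {"hand": 1,"delta_pos": [0,0,0.0],"turn": 0},
])

```text
t: 1.32
ee_pos: [506.0, -201.3, 235.9]
tool_rot: [1.141, 1.246, -1.149]
force: [0.4, 0.1, 0.4]
grip_width: 87.7
```

```bash
cat >> h.py <<'E'
from scipy.spatial.transform import Rotation as Rn
def st():
    o=observe();y=Rn.from_rotvec(o["tool_rot"]).as_matrix()[:,1]
    print("t",round(o["t"],2),"ee",o["ee_pos"].round(1),"jaw yaw",np.degrees(np.arctan2(y[1],y[0])).round(2),"F",o["force"].round(1),"w",o["grip_width"].round(1));return o
E
python3 - <<'E'
from h import *
st();s=snap("wrist","w1")
E
```

```text
Traceback (most recent call last):
  File "h.py", line 15, in st
    print("t",round(o["t"],2),"ee",o["ee_pos"].round(1),"jaw yaw",np.degrees(np.arctan2(y[1],y[0])).round(2),"F",o["force"].round(1),"w",o["grip_width"].round(1));return o
                                                                                                                                         ^^^^^^^^^^^^^^^^^^^^^
AttributeError: 'float' object has no attribute 'round'
```

```bash
sed -i 's/o\["grip_width"\].round(1)/round(o["grip_width"],1)/' h.py
python3 - <<'E'
from h import *
st();s=snap("wrist","w1")
E
```

```text
t 1.32 ee [ 506.  -201.3  235.9] jaw yaw 4.96 F [0.4 0.1 0.4] w 87.7
```

View pics/w1.png

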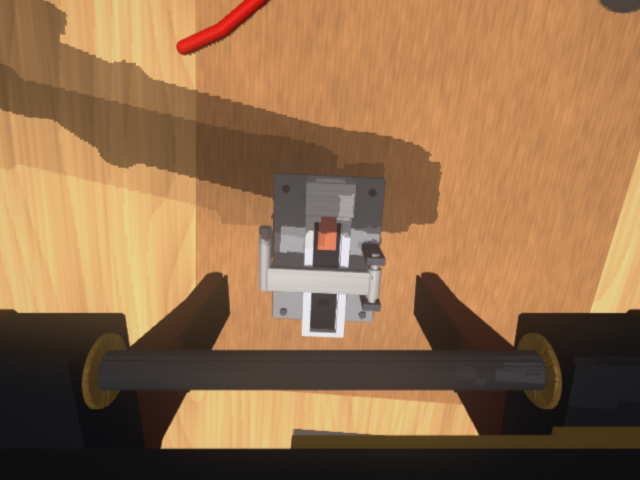

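Run:
```python
import cv2
a=cv2.imread("pics/w1.png")
cv2.imwrite("pics/w1c.png",cv2.resize(a[165:345,245:405],(533,600),interpolation=cv2.INTER_CUBIC))
```

```text
(no output)
```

View pics/w1c.png

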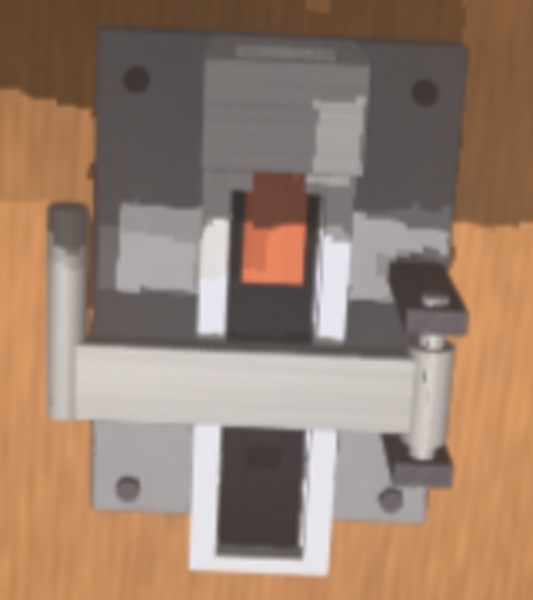

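Run:
```python
from h import *
s=load("w1")
P=lambda x,y,z: ray(s,245+x/3.333,165+y/3.333,z)
C=[P(*p,12) for p in [(98,30),(466,45),(424,522),(94,510)]]
for c in C: print(c.round(1))
print([np.linalg.norm(C[i]-C[(i+1)%4]).round(1) for i in range(4)])
m=np.mean(C,0);u=(C[0]+C[1]-C[2]-C[3]);u/=np.linalg.norm(u);print("yaw",np.degrees(np.arctan2(u[1],u[0])))
org=m+12.5*u;print("org",org)
for z in(55,60):print("handle tip",P(68,206,z).round(1),"root",P(62,412,z).round(1))
print("lug top",P(262,447,60).round(1),P(262,470,60).round(1))
print("bed rear end", P(258,572,47).round(1))
v=np.array([-u[1],u[0],0])
jig=lambda x,y,z: org*[1,1,0]+x*u+y*v+[0,0,z]
print("handle expected",jig(4,60,55),"tip",jig(24,60,55),"bedrear",jig(-95,0,47))
o=load("top0")
for z in(55,60): print("handle top0",[ray(o,403+x/7.5,232+y/7.5,z).round(1) for x,y in [(296,503),(365,503),(435,500)]])
```

```text
[ 455.8 -171.5   12. ]
[ 569.6 -166.3   12. ]
[ 576.6 -329.7   12. ]
[ 463.  -334.9   12. ]
[np.float64(113.9), np.float64(163.5), np.float64(113.7), np.float64(163.5)]
yaw 92.48758826018704
org [ 515.67645489 -238.11878622   12.        ]
handle tip [ 454.9 -217.2   55. ] root [ 456.  -280.6   55. ]
handle tip [ 455.5 -215.9   60. ] root [ 456.6 -278.4   60. ]
lug top [ 516.2 -284.5   60. ] [ 516.9 -291.9   60. ]
bed rear end [ 519.3 -333.5   47. ]
handle expected [ 455.55938419 -236.72673364   55.        ] tip [ 454.69132486 -216.7455807    55.        ] bedrear [ 519.79973674 -333.02926271   47.        ]
handle top0 [array([ 452.8, -219.7,   55. ]), array([ 452.8, -238.9,   55. ]), array([ 453.6, -258.5,   55. ])]
handle top0 [array([ 452.8, -218.4,   60. ]), array([ 452.8, -237.5,   60. ]), array([ 453.6, -256.9,   60. ])]
```

>>> arm_command([
  {"hand": -0.1,"delta_pos": [-0.013,-0.009,-0.03],"turn": -0.7},
  {"hand": -0.1,"delta_pos": [-0.013,-0.009,-0.03],"turn": -0.7},
  {"hand": -0.1,"delta_pos": [-0.013,-0.009,-0.03],"turn": -0.7},
  {"hand": -0.1,"delta_pos": [-0.012,-0.009,-0.03],"turn": -0.5},
  {"hand": -0.1,"delta_pos": [0,0,0.0],"turn": 0},
  {"hand": -0.1,"delta_pos": [0,0,0.0],"turn": 0},
])

```text
t: 1.87
ee_pos: [450.0, -245.2, 113.5]
tool_rot: [1.183, 1.214, -1.196]
force: [0.4, -0.5, 0.6]
grip_width: 51.6
```

Run:
```python
from h import *
st();s=snap("wrist","w2")
```

```text
t 1.87 ee [ 450.  -245.2  113.5] jaw yaw 1.46 F [ 0.4 -0.5  0.6] w 51.6
```

View pics/w2.png

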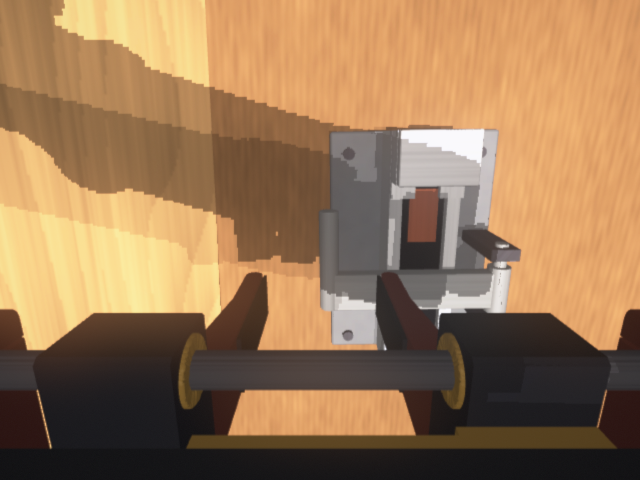

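>>> arm_command([
  {"hand": -0.1,"delta_pos": [0.003,0.005,-0.01],"turn": 0.9},
  {"hand": -0.1,"delta_pos": [0.002,0.003,-0.01],"turn": 0},
  {"hand": -0.1,"delta_pos": [0,0,-0.01],"turn": 0},
  {"hand": -0.1,"delta_pos": [0,0,0],"turn": 0},
])

```text
t: 2.25
ee_pos: [460.8, -237.0, 86.1]
tool_rot: [1.171, 1.213, -1.178]
force: [0.0, 0.4, -0.1]
grip_width: 39.4
```

Run:
```python
from h import *
st();s=snap("wrist","w3")
for p in [(455.2,-236.8,61),(455.2,-217,55)]: print(proj(s,p))
```

```text
t 2.25 ee [ 460.8 -237.    86.1] jaw yaw 2.49 F [ 0.   0.4 -0.1] w 39.4
[309.0055969  273.52090682]
[310.49897303 234.94548503]
```

View pics/w3.png

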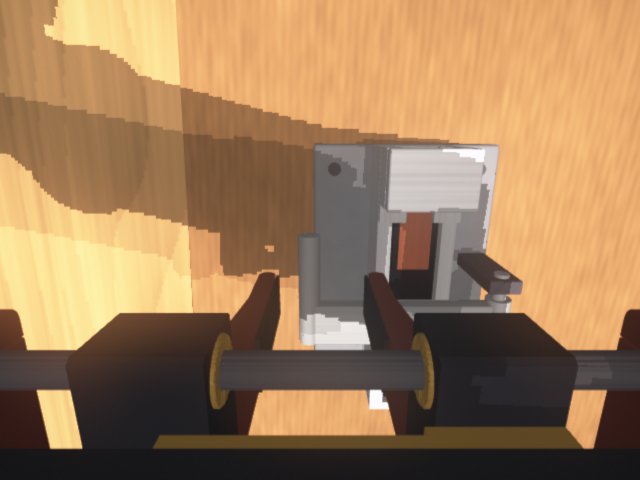

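>>> arm_command([
  {"hand": -0.1,"delta_pos": [-0.003,0,-0.008],"turn": 0},
  {"hand": -0.1,"delta_pos": [-0.002,0,-0.012],"turn": 0},
  {"hand": -0.1,"delta_pos": [0,0,-0.012],"turn": 0},
  {"hand": -0.1,"delta_pos": [0,0,-0.01],"turn": 0},
  {"hand": -0.1,"delta_pos": [0,0,-0.005],"turn": 0},
  {"hand": -0.1,"delta_pos": [0,0,0],"turn": 0},
])

```text
t: 2.8
ee_pos: [458.1, -236.7, 38.1]
tool_rot: [1.17, 1.209, -1.173]
force: [0.2, 0.1, -0.0]
grip_width: 39.5
```

Run:
```python
from h import *
st()
```

```text
t 2.8 ee [ 458.1 -236.7   38.1] jaw yaw 2.62 F [ 0.2  0.1 -0. ] w 39.5
```

>>> arm_command([
  {"hand": -0.1,"delta_pos": [-0.0025,0,-0.002],"turn": 0},
  {"hand": -0.6,"delta_pos": [0,0,0],"turn": 0},
  {"hand": -1,"delta_pos": [0,0,0],"turn": 0},
  {"hand": -1,"delta_pos": [0,0,0],"turn": 0},
  {"hand": -1,"delta_pos": [0,0,0],"turn": 0},
], grip_force=6)

```text
t: 3.22
ee_pos: [456.0, -237.0, 36.9]
tool_rot: [1.17, 1.207, -1.173]
force: [0.4, 0.4, -0.6]
grip_width: 16.6
```

Run:
```python
from h import *
st();s=snap("wrist","w4")
```

```text
t 3.22 ee [ 456.  -237.    36.9] jaw yaw 2.62 F [ 0.4  0.4 -0.6] w 16.6
```

View pics/w4.png

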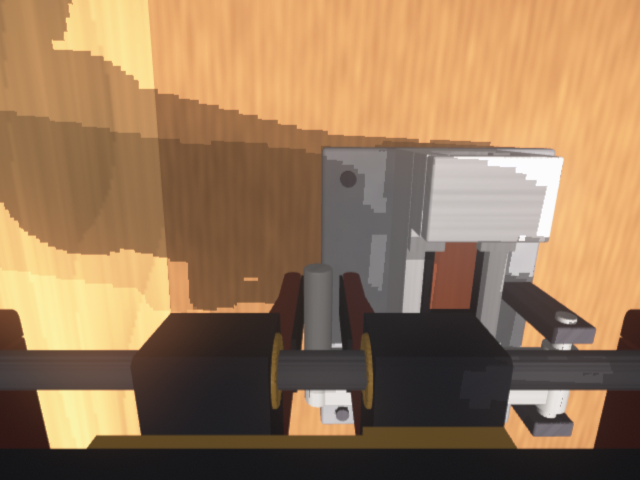

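>>> arm_command([
  {"hand": -1,"delta_pos": [0,0,0],"turn": 0},
  {"hand": -1,"delta_pos": [0,0,0],"turn": 0},
  {"hand": -1,"delta_pos": [0,0,0],"turn": 0},
])

```text
t: 3.52
ee_pos: [454.4, -237.1, 37.0]
tool_rot: [1.17, 1.209, -1.175]
force: [0.6, -0.1, -1.5]
grip_width: 11.6
```

>>> arm_command([
  {"hand": -1,"delta_pos": [0.0005,0,0.0107],"turn": 0},
  {"hand": -1,"delta_pos": [0.0016,0.0001,0.0106],"turn": 0},
  {"hand": -1,"delta_pos": [0.0027,0.0001,0.0103],"turn": 0},
  {"hand": -1,"delta_pos": [0.0036,0.0001,0.0101],"turn": 0},
])

```text
t: 3.85
ee_pos: [462.9, -236.7, 80.9]
tool_rot: [1.17, 1.21, -1.175]
force: [3.0, -0.4, -2.7]
grip_width: 11.6
```

Run:
```python
from h import *
st();s=snap("wrist","w5")
```

```text
t 3.85 ee [ 462.9 -236.7   80.9] jaw yaw 2.57 F [ 3.  -0.4 -2.7] w 11.6
```

View pics/w5.png

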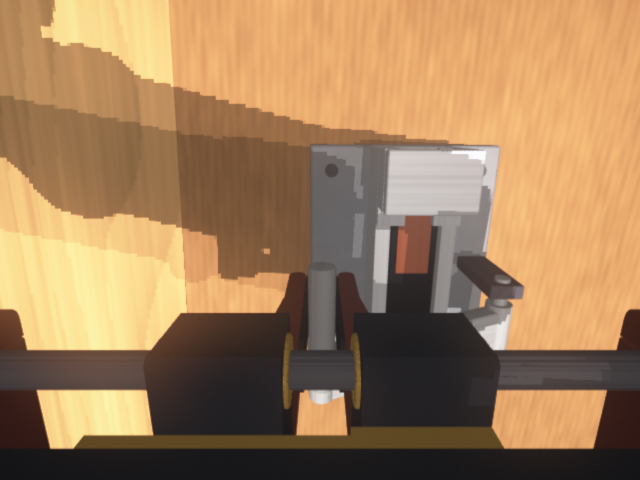

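>>> arm_command([
  {"hand": -1,"delta_pos": [0.0055,0.0002,0.0095],"turn": 0},
  {"hand": -1,"delta_pos": [0.006,0.0002,0.0089],"turn": 0},
  {"hand": -1,"delta_pos": [0.0069,0.0003,0.0081],"turn": 0},
  {"hand": -1,"delta_pos": [0.0077,0.0003,0.0075],"turn": 0},
  {"hand": -1,"delta_pos": [0.0084,0.0003,0.0066],"turn": 0},
])

```text
t: 4.32
ee_pos: [496.9, -235.3, 127.4]
tool_rot: [1.169, 1.212, -1.179]
force: [-2.6, 0.4, -0.1]
grip_width: 11.9
```

```bash
cat >> h.py <<'E'
def arc():
    o=st();s=o["ee_pos"][0]-561.5;z=o["ee_pos"][2]-37
    print("theta",np.arctan2(z,-s),"r",np.hypot(s,z))
    th=np.arctan2(z,-s);S,Z=s,z
    for k in range(1,9):
        a=th+.1*k;s2,z2=-107*np.cos(a),107*np.sin(a)
        print(round(a,2),round(s2-S,1),round(z2-Z,1));S,Z=s2,z2
E
python3 -c "
from h import *
arc()"
```

```text
t 4.32 ee [ 496.9 -235.3  127.4] jaw yaw 2.5 F [-2.6  0.4 -0.1] w 11.9
theta 0.9499370478239018 r 111.09327971038388
1.05 11.4 2.5
1.15 9.5 4.9
1.25 10.0 3.9
1.35 10.3 2.9
1.45 10.5 1.8
1.55 10.7 0.8
1.65 10.7 -0.3
1.75 10.6 -1.4
```

>>> arm_command([
  {"hand": -1,"delta_pos": [0.0105,0.0004,0.001],"turn": 0},
  {"hand": -1,"delta_pos": [0.0095,0.0004,0.004],"turn": 0},
  {"hand": -1,"delta_pos": [0.01,0.0004,0.0035],"turn": 0},
  {"hand": -1,"delta_pos": [0.0103,0.0004,0.0028],"turn": 0},
])

```text
t: 4.65
ee_pos: [539.8, -234.4, 142.9]
tool_rot: [1.167, 1.211, -1.182]
force: [0.2, 0.2, -2.6]
grip_width: 12.1
```

```bash
python3 -c "
from h import *
arc();snap('wrist','w6')"
```

```text
t 4.65 ee [ 539.8 -234.4  142.9] jaw yaw 2.44 F [ 0.2  0.2 -2.6] w 12.1
theta 1.3689341635293226 r 108.12666613822346
1.47 10.8 0.5
1.57 10.7 0.6
1.67 10.7 -0.5
1.77 10.6 -1.6
1.87 10.4 -2.6
1.97 10.1 -3.6
2.07 9.6 -4.6
2.17 9.1 -5.6
```

View pics/w6.png

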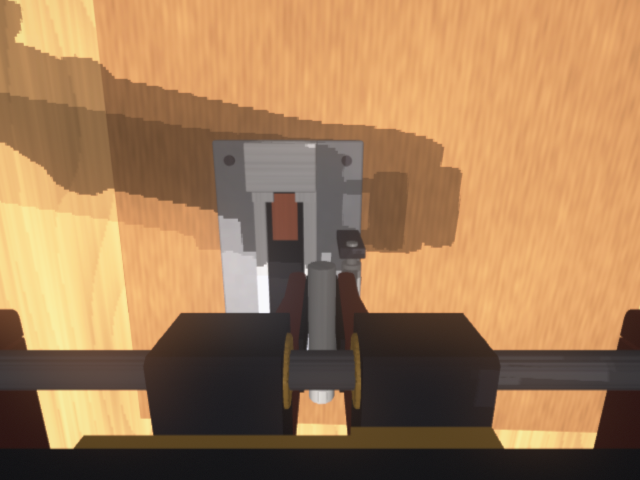

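>>> arm_command([
  {"hand": -1,"delta_pos": [0.0105,0.0004,0.0005],"turn": 0},
  {"hand": -1,"delta_pos": [0.0107,0.0004,0.0003],"turn": 0},
  {"hand": -1,"delta_pos": [0.0107,0.0004,-0.0005],"turn": 0},
  {"hand": -1,"delta_pos": [0.0106,0.0004,-0.0016],"turn": 0},
  {"hand": -1,"delta_pos": [0.0104,0.0004,-0.0026],"turn": 0},
])

```text
t: 5.12
ee_pos: [599.6, -232.2, 140.5]
tool_rot: [1.168, 1.208, -1.179]
force: [-1.1, -0.8, -3.5]
grip_width: 11.7
```

```bash
python3 -c "
from h import *
arc()"
```

```text
t 5.12 ee [ 599.6 -232.2  140.5] jaw yaw 2.5 F [-1.1 -0.8 -3.5] w 11.7
theta 1.9236085778014351 r 110.31683342300671
2.02 8.7 -7.3
2.12 9.4 -5.2
2.22 8.8 -6.1
2.32 8.2 -6.9
2.42 7.4 -7.7
2.52 6.6 -8.4
2.62 5.8 -9.0
2.72 4.8 -9.5
```

>>> arm_command([
  {"hand": -1,"delta_pos": [0.0087,0.0004,-0.007],"turn": 0},
  {"hand": -1,"delta_pos": [0.0094,0.0004,-0.0052],"turn": 0},
  {"hand": -1,"delta_pos": [0.0088,0.0003,-0.0061],"turn": 0},
  {"hand": -1,"delta_pos": [0.0082,0.0003,-0.0069],"turn": 0},
  {"hand": -1,"delta_pos": [0.004,0.0002,-0.004],"turn": 0},
])

```text
t: 5.53
ee_pos: [645.3, -230.2, 108.1]
tool_rot: [1.168, 1.206, -1.176]
force: [0.2, -1.2, -0.2]
grip_width: 11.9
```

```bash
python3 -c "
from h import *
arc()"
```

```text
t 5.53 ee [ 645.3 -230.2  108.1] jaw yaw 2.54 F [ 0.2 -1.2 -0.2] w 11.9
theta 2.4380449273196176 r 109.90461434704315
2.54 4.3 -10.4
2.64 5.6 -9.1
2.74 4.7 -9.6
2.84 3.7 -10.0
2.94 2.7 -10.4
3.04 1.6 -10.6
3.14 0.6 -10.7
3.24 -0.5 -10.7
```

Two small steps to about 2.65, then I'll open the gripper.

>>> arm_command([
  {"hand": -1,"delta_pos": [0.003,0,-0.007],"turn": 0},
  {"hand": -1,"delta_pos": [0.003,0,-0.005],"turn": 0},
  {"hand": -1,"delta_pos": [0,0,0],"turn": 0},
])

```text
t: 5.78
ee_pos: [654.6, -229.8, 94.0]
tool_rot: [1.17, 1.204, -1.173]
force: [1.5, -2.5, 0.2]
grip_width: 11.8
```

```bash
python3 -c "
from h import *
arc()"
```

```text
t 5.78 ee [ 654.6 -229.8   94. ] jaw yaw 2.58 F [ 1.5 -2.5  0.2] w 11.8
theta 2.5918642742276305 r 109.13868293253607
2.69 3.3 -10.5
2.79 4.2 -9.9
2.89 3.2 -10.2
2.99 2.1 -10.5
3.09 1.1 -10.6
3.19 -0.0 -10.7
3.29 -1.1 -10.6
3.39 -2.1 -10.5
```

>>> arm_command([
  {"hand": -1,"delta_pos": [0.001,0,-0.004],"turn": 0},
  {"hand": -0.3,"delta_pos": [0,0,0],"turn": 0},
  {"hand": -0.3,"delta_pos": [0,0,0],"turn": 0},
  {"hand": -0.3,"delta_pos": [0,0,0],"turn": 0},
  {"hand": -0.3,"delta_pos": [0,0,0.015],"turn": 0},
  {"hand": -0.3,"delta_pos": [0,0,0.03],"turn": 0},
  {"hand": -0.3,"delta_pos": [-0.01,-0.005,0.02],"turn": 0},
])

```text
t: 6.37
ee_pos: [640.3, -231.7, 150.8]
tool_rot: [1.166, 1.218, -1.178]
force: [0.5, 0.7, 1.1]
grip_width: 30.6
```

```bash
python3 -c "
from h import *
st();s=snap('top','t1');cv2.imwrite('pics/t1c.png',cv2.resize(s['image'][200:320,400:560,::-1],(800,600),interpolation=cv2.INTER_CUBIC))"
```

```text
t 6.37 ee [ 640.3 -231.7  150.8] jaw yaw 2.71 F [0.5 0.7 1.1] w 30.6
```

View pics/t1c.png

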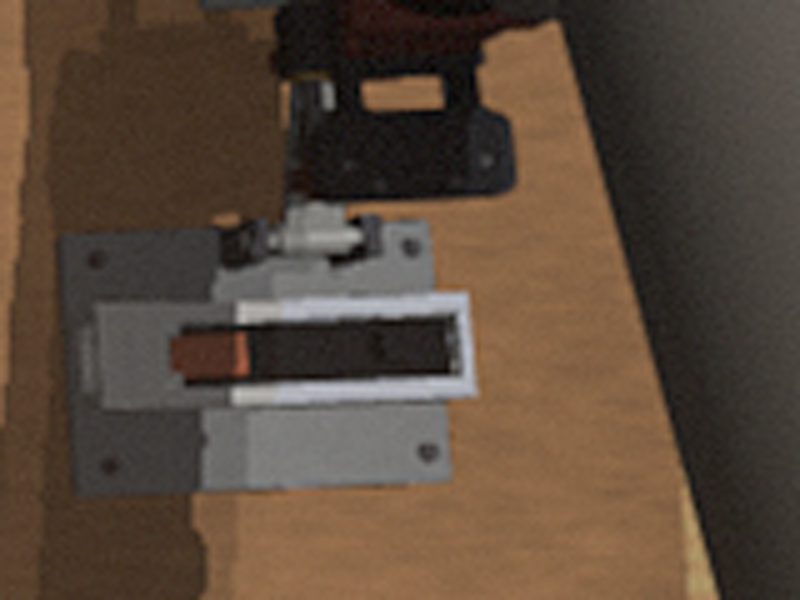

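>>> arm_command([
  {"hand": -0.3,"delta_pos": [-0.025,-0.012,0.002],"turn": 0},
  {"hand": -0.3,"delta_pos": [-0.03,-0.014,0],"turn": 0},
  {"hand": -0.3,"delta_pos": [-0.028,-0.013,0],"turn": 0},
  {"hand": -0.3,"delta_pos": [-0.015,-0.007,-0.01],"turn": 0},
  {"hand": -0.3,"delta_pos": [0,0,-0.01],"turn": 0},
  {"hand": -0.3,"delta_pos": [0,0,0],"turn": 0},
])

```text
t: 6.92
ee_pos: [535.2, -282.7, 140.2]
tool_rot: [1.167, 1.208, -1.181]
force: [-0.1, 0.6, 0.9]
grip_width: 30.5
```

```bash
python3 -c "
from h import *
st();s=snap('top','t2');cv2.imwrite('pics/t2c.png',cv2.resize(s['image'][200:320,400:560,::-1],(800,600),interpolation=cv2.INTER_CUBIC))
snap('wrist','w7')"
```

```text
t 6.92 ee [ 535.2 -282.7  140.2] jaw yaw 2.46 F [-0.1  0.6  0.9] w 30.5
```

View pics/t2c.png

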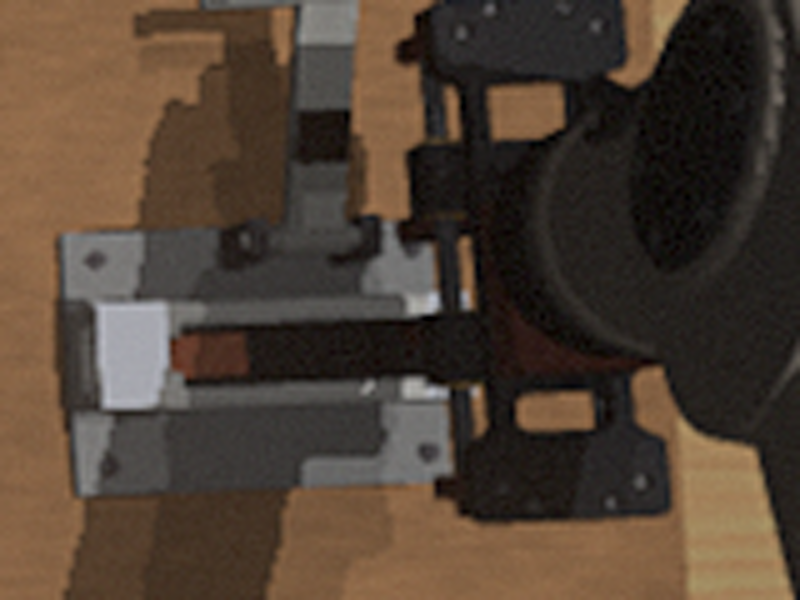

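View pics/w7.png

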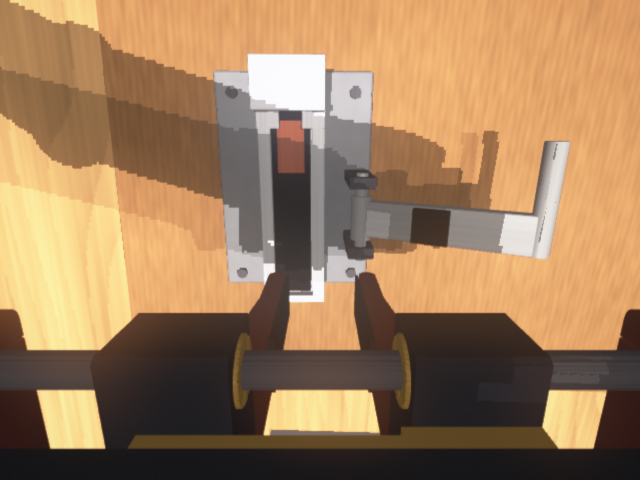

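```bash
python3 -c "
from h import *
s=load('w7');im=s['image'][90:305,240:345,::-1].astype(float)
im=255*(np.clip(im/120,0,1))**.5
cv2.imwrite('pics/w7c.png',cv2.resize(im.astype(np.uint8),(290,600),interpolation=cv2.INTER_CUBIC))
t=load('t1');im=t['image'][240:300,410:510,::-1].astype(float)
im=255*(np.clip(im/120,0,1))**.5
cv2.imwrite('pics/t1d.png',cv2.resize(im.astype(np.uint8),(800,480),interpolation=cv2.INTER_CUBIC))
"
```

```text
(no output)
```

View pics/w7c.png

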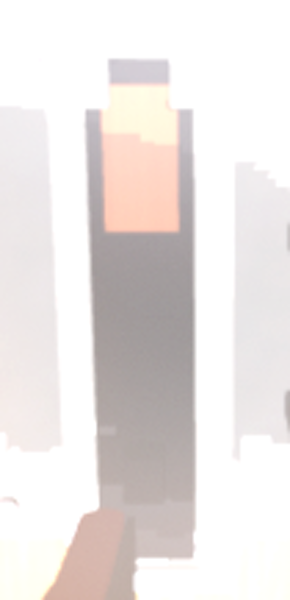

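View pics/t1d.png

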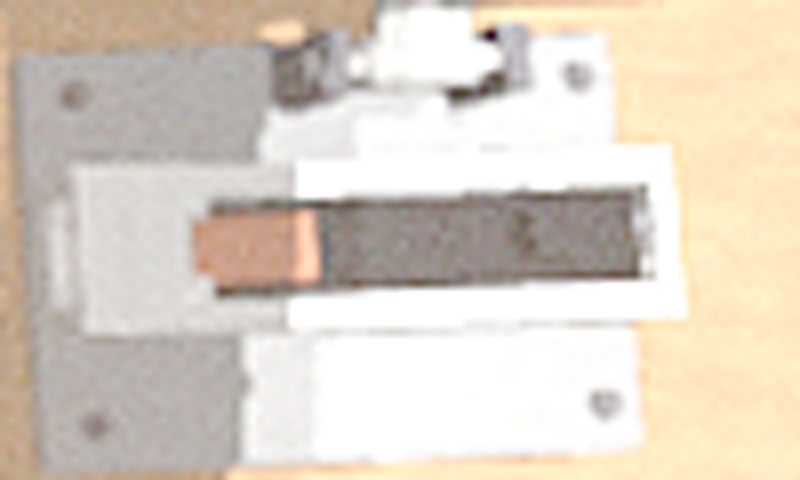

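```bash
python3 -c "
from h import *
t=load('t1');w=load('w7')
a=ray(t,410+638/8,240+233/8,46);b=ray(w,240+155*.362,90+558*.3583,46)
print(a,b)
u=np.array([-.0425,.999,0])
for p in(a,b):print('lug',p+28*u,'jigx',(p-[515.3,-238.2,0])@u+28)
"
```

```text
[ 515.83278453 -324.86063945   46.        ] [ 520.2709917  -324.15189272   46.        ]
lug [ 514.64278453 -296.88863945   46.        ] jigx -58.59662215754305
lug [ 519.0809917  -296.17989272   46.        ] jigx -58.077207975987974
```

>>> arm_command([
  {"hand": -0.3,"delta_pos": [-0.008,-0.006,-0.015],"turn": 0},
  {"hand": -0.3,"delta_pos": [-0.006,-0.005,-0.02],"turn": 0},
  {"hand": -0.3,"delta_pos": [0,0,-0.015],"turn": 0},
  {"hand": -0.3,"delta_pos": [0,0,0],"turn": 0},
])

```text
t: 7.35
ee_pos: [530.6, -289.8, 92.8]
tool_rot: [1.165, 1.204, -1.167]
force: [-0.5, 0.3, -0.2]
grip_width: 30.6
```

```bash
python3 -c "
from h import *
st()"
```

```text
t 7.35 ee [ 530.6 -289.8   92.8] jaw yaw 2.96 F [-0.5  0.3 -0.2] w 30.6
```

>>> arm_command([
  {"hand": -0.3,"delta_pos": [-0.006,-0.003,0],"turn": -0.5},
  {"hand": -0.3,"delta_pos": [-0.006,-0.003,-0.005],"turn": 0},
  {"hand": -0.3,"delta_pos": [0,0,-0.005],"turn": 0},
  {"hand": -0.3,"delta_pos": [0,0,0],"turn": 0},
])

```text
t: 7.68
ee_pos: [522.0, -294.1, 84.4]
tool_rot: [1.171, 1.199, -1.168]
force: [0.2, -0.2, -0.6]
grip_width: 31.1
```

```bash
python3 -c "
from h import *
st();s=snap('wrist','w8');cv2.imwrite('pics/w8.png',np.clip(s['image'][:,:,::-1]*1.6,0,255))"
```

```text
t 7.68 ee [ 522.  -294.1   84.4] jaw yaw 2.67 F [ 0.2 -0.2 -0.6] w 31.1[ WARN:0@1.528] global loadsave.cpp:1063 imwrite_ Unsupported depth image for selected encoder is fallbacked to CV_8U.
```

View pics/w8.png

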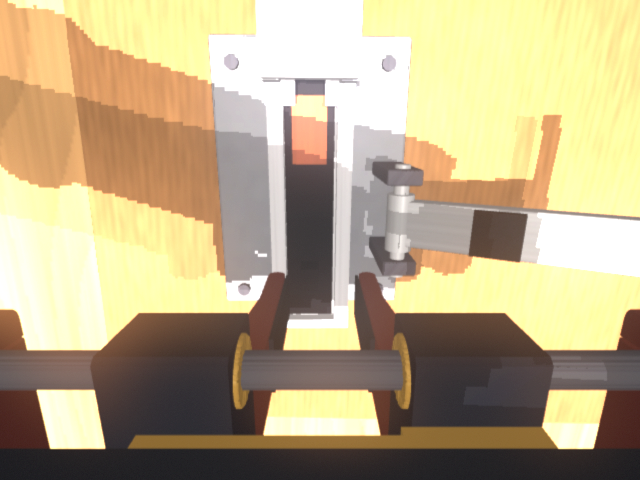

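>>> arm_command([
  {"hand": -0.3,"delta_pos": [-0.005,-0.002,-0.005],"turn": 0},
  {"hand": -0.3,"delta_pos": [-0.001,-0.001,-0.01],"turn": 0},
  {"hand": -0.3,"delta_pos": [0,0,-0.006],"turn": 0},
  {"hand": -0.3,"delta_pos": [0,0,0],"turn": 0},
])

```text
t: 8.07
ee_pos: [516.6, -298.1, 63.4]
tool_rot: [1.171, 1.195, -1.167]
force: [-1.0, 0.2, -0.0]
grip_width: 30.9
```

```bash
python3 -c "
from h import *
st()"
```

```text
t 8.07 ee [ 516.6 -298.1   63.4] jaw yaw 2.66 F [-1.   0.2 -0. ] w 30.9
```

>>> arm_command([
  {"hand": -0.3,"delta_pos": [0.001,0.001,-0.006],"turn": 0},
  {"hand": -0.3,"delta_pos": [0,0,-0.005],"turn": 0},
  {"hand": -0.3,"delta_pos": [0,0,-0.001],"turn": 0},
  {"hand": -0.3,"delta_pos": [0,0,0],"turn": 0},
])

```text
t: 8.4
ee_pos: [517.5, -296.6, 49.2]
tool_rot: [1.171, 1.196, -1.167]
force: [-0.9, -0.2, 0.2]
grip_width: 30.6
```

```bash
python3 -c "
from h import *
st()"
```

```text
t 8.4 ee [ 517.5 -296.6   49.2] jaw yaw 2.67 F [-0.9 -0.2  0.2] w 30.6
```

>>> arm_command([
  {"hand": -1,"delta_pos": [0,0,0],"turn": 0},
  {"hand": -1,"delta_pos": [0,0,0],"turn": 0},
  {"hand": -1,"delta_pos": [0,0,0],"turn": 0},
  {"hand": -1,"delta_pos": [0,0,0],"turn": 0},
  {"hand": -1,"delta_pos": [0,0,0],"turn": 0},
], grip_force=8)

```text
t: 8.82
ee_pos: [517.6, -296.4, 49.4]
tool_rot: [1.171, 1.197, -1.167]
force: [0.0, 0.2, -1.0]
grip_width: 10.0
```

```bash
python3 -c "
from h import *
st()"
```

```text
t 8.82 ee [ 517.6 -296.4   49.4] jaw yaw 2.68 F [ 0.   0.2 -1. ] w 10.0
```

>>> arm_command([
  {"hand": -1,"delta_pos": [-0.0002,0.004,0],"turn": 0},
  {"hand": -1,"delta_pos": [-0.0003,0.007,0],"turn": 0},
  {"hand": -1,"delta_pos": [-0.0003,0.007,0],"turn": 0},
  {"hand": -1,"delta_pos": [-0.0002,0.004,0],"turn": 0},
])

```text
t: 9.15
ee_pos: [516.6, -273.7, 49.8]
tool_rot: [1.172, 1.195, -1.168]
force: [-0.6, -0.2, -0.3]
grip_width: 10.1
```

```bash
python3 -c "
from h import *
st();s=snap('wrist','w9');cv2.imwrite('pics/w9.png',np.clip(s['image'][:,:,::-1]*1.6,0,255).astype(np.uint8))"
```

```text
t 9.15 ee [ 516.6 -273.7   49.8] jaw yaw 2.58 F [-0.6 -0.2 -0.3] w 10.1
```

View pics/w9.png

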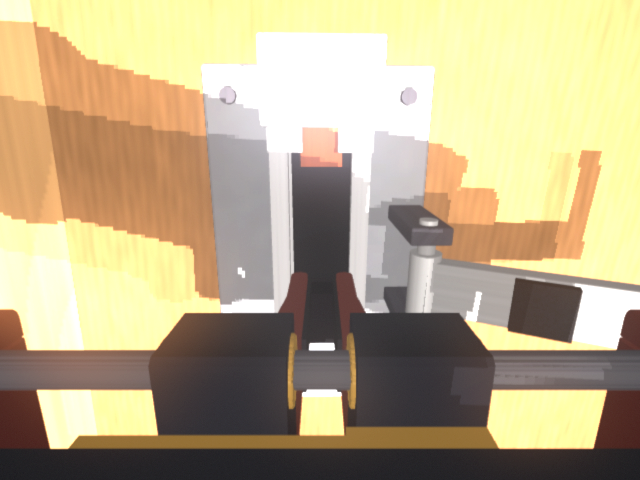

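>>> arm_command([
  {"hand": -1,"delta_pos": [-0.0002,0.005,-0.0003],"turn": 0},
  {"hand": -1,"delta_pos": [-0.0003,0.008,0],"turn": 0},
  {"hand": -1,"delta_pos": [-0.0003,0.008,0],"turn": 0},
  {"hand": -1,"delta_pos": [-0.0003,0.008,0],"turn": 0},
  {"hand": -1,"delta_pos": [-0.0002,0.004,0],"turn": 0},
])

```text
t: 9.62
ee_pos: [515.2, -236.4, 49.6]
tool_rot: [1.171, 1.196, -1.167]
force: [-0.1, -0.6, 0.2]
grip_width: 9.7
```

```bash
python3 -c "
from h import *
st()"
```

```text
t 9.62 ee [ 515.2 -236.4   49.6] jaw yaw 2.66 F [-0.1 -0.6  0.2] w 9.7
```

>>> arm_command([
  {"hand": -1,"delta_pos": [-0.0002,0.004,0],"turn": 0},
  {"hand": -1,"delta_pos": [-0.0002,0.004,0],"turn": 0},
  {"hand": -1,"delta_pos": [-0.0001,0.002,0],"turn": 0},
  {"hand": -1,"delta_pos": [0,0,0],"turn": 0},
])

```text
t: 9.95
ee_pos: [514.5, -223.4, 49.6]
tool_rot: [1.169, 1.197, -1.165]
force: [-0.7, 1.0, -0.4]
grip_width: 9.9
```

```bash
python3 -c "
from h import *
st();s=snap('top','t3');cv2.imwrite('pics/t3c.png',cv2.resize(s['image'][200:320,360:520,::-1],(800,600),interpolation=cv2.INTER_CUBIC))
s=snap('side','s3');cv2.imwrite('pics/s3c.png',cv2.resize(s['image'][120:240,350:510,::-1],(800,600),interpolation=cv2.INTER_CUBIC))"
```

```text
t 9.95 ee [ 514.5 -223.4   49.6] jaw yaw 2.8 F [-0.7  1.  -0.4] w 9.9
```

View pics/t3c.png

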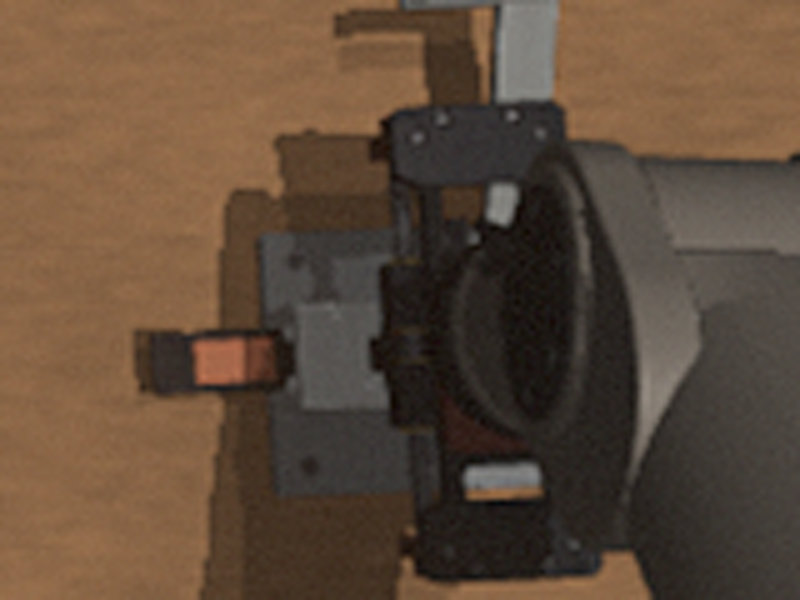

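View pics/s3c.png

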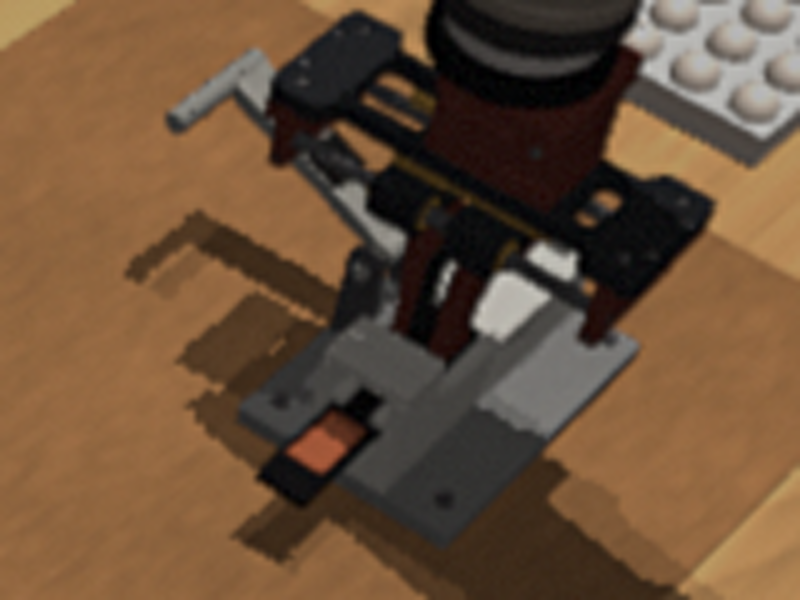

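The front end sticks out about 55 mm. I'll let go of the lug and go up and over to the front.

>>> arm_command([
  {"hand": -0.3,"delta_pos": [0,0,0],"turn": 0},
  {"hand": -0.3,"delta_pos": [0,0,0],"turn": 0},
  {"hand": -0.3,"delta_pos": [0,0,0.003],"turn": 0},
  {"hand": -0.3,"delta_pos": [0,0,0.02],"turn": 0},
  {"hand": -0.2,"delta_pos": [0,0,0.03],"turn": 0},
  {"hand": 0,"delta_pos": [0,0.02,0.03],"turn": 0},
  {"hand": 0.2,"delta_pos": [0,0.03,0.01],"turn": 0},
  {"hand": 0.2,"delta_pos": [0,0.02,0],"turn": 0},
])

```text
t: 10.72
ee_pos: [512.9, -159.3, 146.1]
tool_rot: [1.178, 1.191, -1.177]
force: [0.2, 0.6, -0.1]
grip_width: 50.9
```

>>> arm_command([
  {"hand": 0.2,"delta_pos": [0,0,0],"turn": 0},
])

```text
t: 10.8
ee_pos: [514.0, -155.6, 147.7]
tool_rot: [1.177, 1.192, -1.171]
force: [-0.5, 0.4, 0.3]
grip_width: 52.4
```

```bash
python3 -c "
from h import *
st();s=snap('wrist','w10');cv2.imwrite('pics/w10.png',np.clip(s['image'][:,:,::-1]*1.3,0,255).astype(np.uint8))"
```

```text
t 10.8 ee [ 514.  -155.6  147.7] jaw yaw 2.27 F [-0.5  0.4  0.3] w 52.4
```

View pics/w10.png

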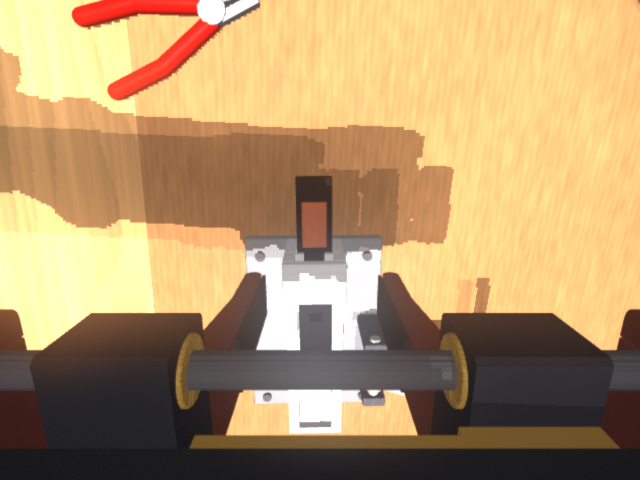

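```bash
python3 -c "
from h import *
w=load('w10');u=np.array([-.0425,.999,0])
L,Rr=ray(w,296,177,46),ray(w,332,177,46)
print(L,Rr,np.linalg.norm(L-Rr));f=(L+Rr)/2
print('front',f,'jigx',(f-[515.3,-238.2,0])@u,'grip',f-16*u)
t=load('top0')
im=t['image'].astype(int);m=((im.min(2)>120)&(im.max(2)-im.min(2)<40)).astype(np.uint8)
m[:, :185]=0;m[:,250:]=0;m[:205]=0;m[260:]=0
m=cv2.morphologyEx(m,cv2.MORPH_CLOSE,np.ones((3,3)))
c=max(cv2.findContours(m,0,2)[0],key=cv2.contourArea)
print(cv2.boundingRect(c),cv2.contourArea(c));r=cv2.minAreaRect(c);print(r);
for p in cv2.boxPoints(r):print(ray(t,*p,52).round(1))
cv2.imwrite('pics/cr.png',cv2.resize(t['image'][200:260,190:250,::-1],(600,600),interpolation=cv2.INTER_CUBIC))
"
```

```text
[ 498.15053353 -113.85049307   46.        ] [ 523.39417013 -112.95153386   46.        ] 25.259638092093553
front [ 510.77235183 -113.40101346   46.        ] jigx 124.86661259906012 grip [ 511.45235183 -129.38501346   46.        ]
(197, 211, 36, 42) 1188.0
((214.64346313476562, 231.57789611816406), (38.56822204589844, 34.31304168701172), 84.80557250976562)
[633.1 301.5  52. ]
[639.9 228.7  52. ]
[557.3 219.2  52. ]
[550.6 291.2  52. ]
```

View pics/cr.png

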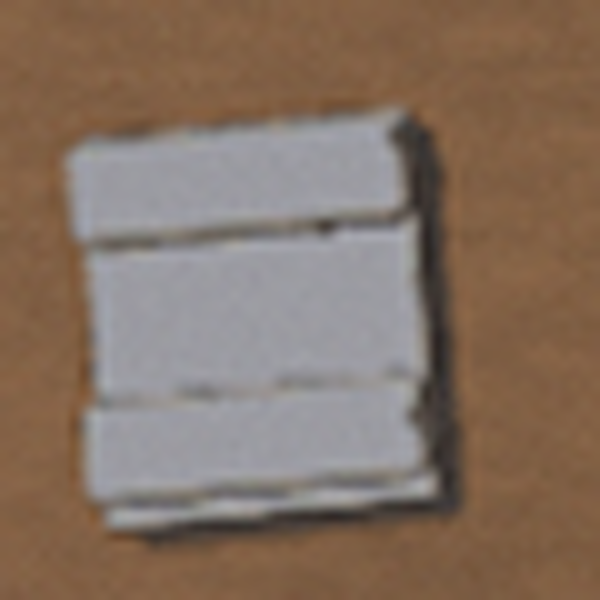

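>>> arm_command([
  {"hand": 0.15,"delta_pos": [-0.001,0.012,-0.02],"turn": 0},
  {"hand": 0.15,"delta_pos": [-0.001,0.012,-0.025],"turn": 0},
  {"hand": 0.15,"delta_pos": [0,0,-0.01],"turn": 0},
  {"hand": 0.15,"delta_pos": [0,0,0],"turn": 0},
])

```text
t: 11.18
ee_pos: [512.9, -139.2, 91.9]
tool_rot: [1.179, 1.184, -1.176]
force: [-0.6, -1.0, 0.5]
grip_width: 50.5
```

```bash
python3 -c "
from h import *
st()"
```

```text
t 11.18 ee [ 512.9 -139.2   91.9] jaw yaw 1.94 F [-0.6 -1.   0.5] w 50.5
```

>>> arm_command([
  {"hand": 0.15,"delta_pos": [-0.001,0.006,-0.005],"turn": 0.5},
  {"hand": 0.15,"delta_pos": [0,0.004,-0.012],"turn": 0},
  {"hand": 0.15,"delta_pos": [0,0,-0.015],"turn": 0},
  {"hand": 0.15,"delta_pos": [0,0,-0.006],"turn": 0},
  {"hand": 0.15,"delta_pos": [0,0,0],"turn": 0},
])

```text
t: 11.6
ee_pos: [512.6, -133.2, 52.1]
tool_rot: [1.175, 1.183, -1.173]
force: [-0.3, -0.0, -0.2]
grip_width: 50.9
```

```bash
python3 -c "
from h import *
st()"
```

```text
t 11.6 ee [ 512.6 -133.2   52.1] jaw yaw 2.17 F [-0.3 -0.  -0.2] w 50.9
```

>>> arm_command([
  {"hand": 0.15,"delta_pos": [-0.001,0.004,-0.006],"turn": 0.3},
  {"hand": 0.15,"delta_pos": [0,0,-0.01],"turn": 0},
  {"hand": 0.15,"delta_pos": [0,0,-0.006],"turn": 0},
  {"hand": 0.15,"delta_pos": [0,0,-0.002],"turn": 0},
  {"hand": 0.15,"delta_pos": [0,0,0],"turn": 0},
])

```text
t: 12.02
ee_pos: [512.5, -129.5, 26.8]
tool_rot: [1.172, 1.184, -1.168]
force: [-0.1, -0.3, 0.4]
grip_width: 50.7
```

```bash
python3 -c "
from h import *
st();s=snap('wrist','w11');cv2.imwrite('pics/w11.png',np.clip(s['image'][:,:,::-1]*1.3,0,255).astype(np.uint8))"
```

```text
t 12.02 ee [ 512.5 -129.5   26.8] jaw yaw 2.45 F [-0.1 -0.3  0.4] w 50.7
```

View pics/w11.png

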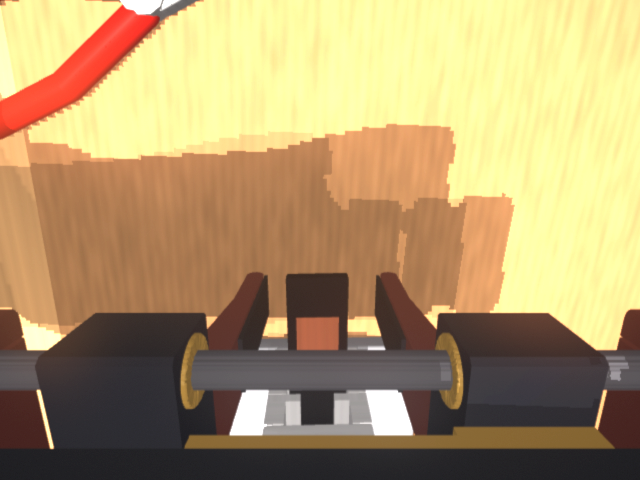

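>>> arm_command([
  {"hand": 0.0,"delta_pos": [-0.0012,0,0],"turn": 0},
  {"hand": -0.3,"delta_pos": [0,0,0],"turn": 0},
  {"hand": -1,"delta_pos": [0,0,0],"turn": 0},
  {"hand": -1,"delta_pos": [0,0,0],"turn": 0},
  {"hand": -1,"delta_pos": [0,0,0],"turn": 0},
], grip_force=15)

```text
t: 12.48
ee_pos: [511.7, -129.8, 28.0]
tool_rot: [1.172, 1.182, -1.168]
force: [-0.7, -0.4, 0.1]
grip_width: 25.9
```

```bash
python3 -c "
from h import *
st()"
```

```text
t 12.48 ee [ 511.7 -129.8   28. ] jaw yaw 2.43 F [-0.7 -0.4  0.1] w 25.9
```

>>> arm_command([
  {"hand": -1,"delta_pos": [0,0,0],"turn": 0},
  {"hand": -1,"delta_pos": [-0.0001,0.003,0],"turn": 0},
  {"hand": -1,"delta_pos": [-0.0003,0.006,0],"turn": 0},
  {"hand": -1,"delta_pos": [-0.0003,0.006,0],"turn": 0},
], grip_force=20)

```text
t: 12.82
ee_pos: [511.1, -115.3, 28.2]
tool_rot: [1.174, 1.18, -1.169]
force: [-0.1, 0.2, 0.3]
grip_width: 25.9
```

```bash
python3 -c "
from h import *
st();t=load('top0')
for p in [(335,293),(342,352),(365,343)]:print(ray(t,*p,10).round())
for n,p in [('jar',(320,140)),('blue',(200,150)),('tape',(278,175))]:print(n,ray(t,*p,60).round())
for n,p in [('full blank L',(203,298)),('R',(270,290))]:print(n,ray(t,*p,46).round())
"
```

```text
t 12.82 ee [ 511.1 -115.3   28.2] jaw yaw 2.28 F [-0.1  0.2  0.3] w 25.9
[466.   3.  10.]
[340. -12.  10.]
[359. -61.  10.]
jar [795.  36.  60.]
blue [772. 295.  60.]
tape [717. 126.  60.]
full blank L [455. 282.  46.]
R [472. 141.  46.]
```

>>> arm_command([
  {"hand": -1,"delta_pos": [-0.0003,0.008,0],"turn": 0},
  {"hand": -1,"delta_pos": [-0.0003,0.009,-0.0003],"turn": 0},
  {"hand": -1,"delta_pos": [-0.0003,0.009,0],"turn": 0},
  {"hand": -1,"delta_pos": [-0.0003,0.009,0],"turn": 0},
])

```text
t: 13.15
ee_pos: [509.8, -76.2, 28.0]
tool_rot: [1.174, 1.18, -1.169]
force: [-0.2, 0.4, -0.6]
grip_width: 25.7
```

```bash
python3 -c "
from h import *
st();s=snap('side','s4');cv2.imwrite('pics/s4c.png',cv2.resize(s['image'][120:240,350:510,::-1],(800,600),interpolation=cv2.INTER_CUBIC))"
```

```text
t 13.15 ee [509.8 -76.2  28. ] jaw yaw 2.31 F [-0.2  0.4 -0.6] w 25.7
```

View pics/s4c.png

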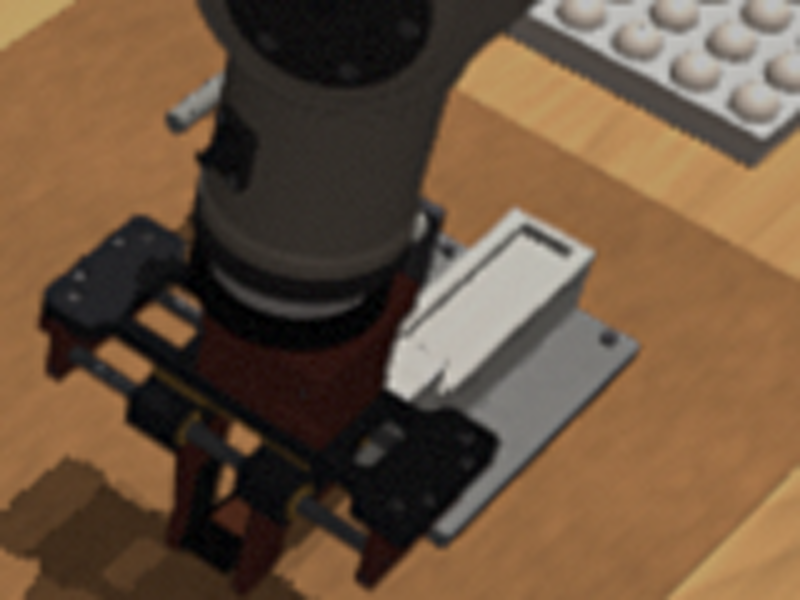

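>>> arm_command([
  {"hand": -1,"delta_pos": [-0.0003,0.008,0],"turn": 0},
  {"hand": -1,"delta_pos": [-0.0004,0.01,0],"turn": 0},
  {"hand": -1,"delta_pos": [-0.0004,0.01,0],"turn": 0},
  {"hand": -1,"delta_pos": [-0.0004,0.01,0],"turn": 0},
  {"hand": -1,"delta_pos": [0,0.003,0],"turn": 0},
  {"hand": -1,"delta_pos": [0,0,0],"turn": 0},
])

```text
t: 13.7
ee_pos: [508.2, -25.9, 28.1]
tool_rot: [1.171, 1.184, -1.163]
force: [0.6, -0.4, -0.5]
grip_width: 25.7
```

```bash
python3 -c "
from h import *
st();s=snap('side','s5');cv2.imwrite('pics/s5c.png',cv2.resize(s['image'][140:290,320:520,::-1],(800,600),interpolation=cv2.INTER_CUBIC))
s=snap('top','t5');cv2.imwrite('pics/t5c.png',cv2.resize(s['image'][200:320,320:480,::-1],(800,600),interpolation=cv2.INTER_CUBIC))"
```

```text
t 13.7 ee [508.2 -25.9  28.1] jaw yaw 2.66 F [ 0.6 -0.4 -0.5] w 25.7
```

View pics/s5c.png

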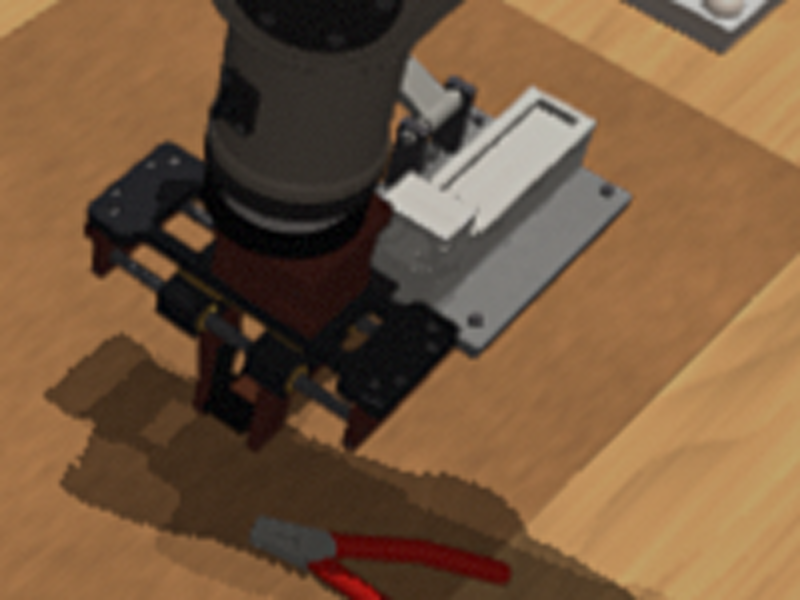

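View pics/t5c.png

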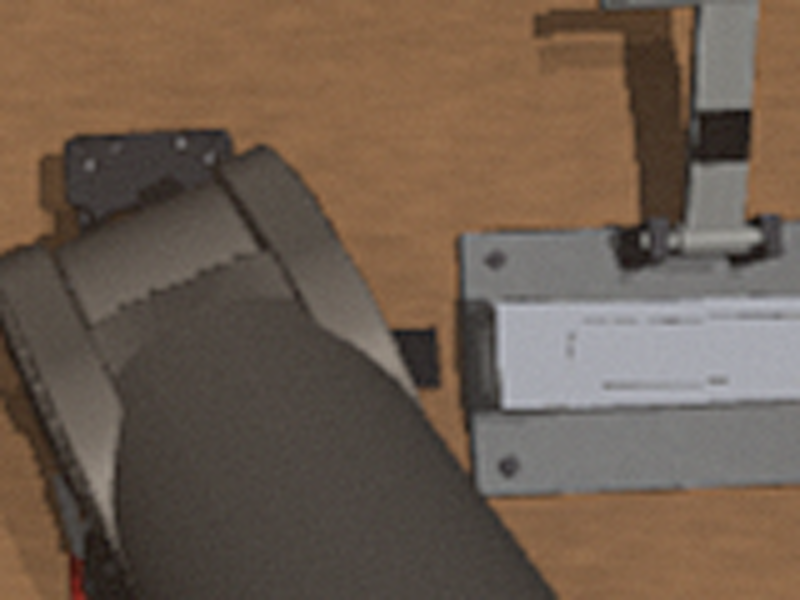

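>>> arm_command([
  {"hand": -1,"delta_pos": [0,0.001,0.005],"turn": 0},
  {"hand": -1,"delta_pos": [0,0.002,0.01],"turn": 0},
  {"hand": -1,"delta_pos": [0,0.004,0.015],"turn": 0},
  {"hand": -1,"delta_pos": [0.002,0.008,0.015],"turn": 0},
  {"hand": -1,"delta_pos": [0.004,0.012,0.012],"turn": 0},
  {"hand": -1,"delta_pos": [0.005,0.016,0.006],"turn": 0},
  {"hand": -1,"delta_pos": [0.005,0.02,0],"turn": 0},
  {"hand": -1,"delta_pos": [0.005,0.022,0],"turn": 0},
])

```text
t: 14.47
ee_pos: [528.4, 50.5, 98.9]
tool_rot: [1.181, 1.173, -1.18]
force: [0.4, -0.7, -1.7]
grip_width: 25.7
```

```bash
python3 -c "
from h import *
st();s=snap('side','s6');cv2.imwrite('pics/s6c.png',cv2.resize(s['image'][120:300,220:460,::-1],(800,600),interpolation=cv2.INTER_CUBIC))"
```

```text
t 14.47 ee [528.4  50.5  98.9] jaw yaw 1.59 F [ 0.4 -0.7 -1.7] w 25.7
```

View pics/s6c.png

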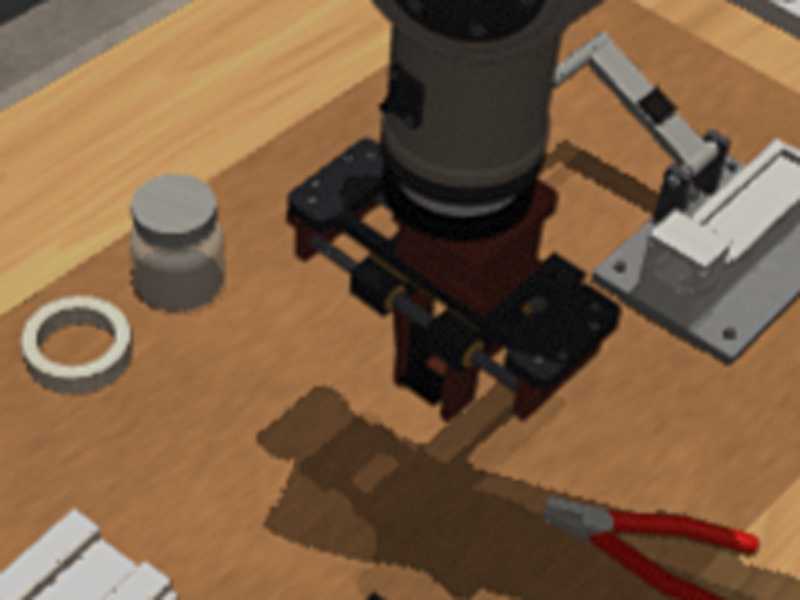

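>>> arm_command([
  {"hand": -1,"delta_pos": [0.005,0.02,0],"turn": 0.4},
  {"hand": -1,"delta_pos": [0.006,0.024,0.001],"turn": 0.5},
  {"hand": -1,"delta_pos": [0.006,0.025,0.001],"turn": 0.5},
  {"hand": -1,"delta_pos": [0.006,0.025,0],"turn": 0.5},
  {"hand": -1,"delta_pos": [0.006,0.025,0],"turn": 0.5},
  {"hand": -1,"delta_pos": [0.005,0.02,0],"turn": 0.5},
  {"hand": -1,"delta_pos": [0.003,0.01,0],"turn": 0.3},
  {"hand": -1,"delta_pos": [0,0,0],"turn": 0},
])

```text
t: 15.18
ee_pos: [569.3, 210.2, 109.2]
tool_rot: [1.147, 1.198, -1.129]
force: [0.6, 0.2, -0.6]
grip_width: 25.7
```

```bash
python3 -c "
from h import *
st();s=snap('wrist','w12')"
```

```text
t 15.18 ee [569.3 210.2 109.2] jaw yaw 4.91 F [ 0.6  0.2 -0.6] w 25.7
```

View pics/w12.png

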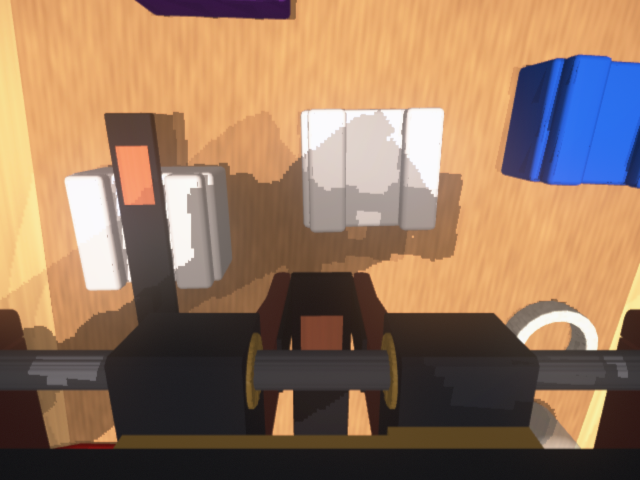

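```bash
python3 -c "
from h import *
s=load('w12')
cv2.imwrite('pics/w12c.png',cv2.resize(s['image'][95:245,285:460,::-1],(700,600),interpolation=cv2.INTER_CUBIC))"
```

```text
(no output)
```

View pics/w12c.png

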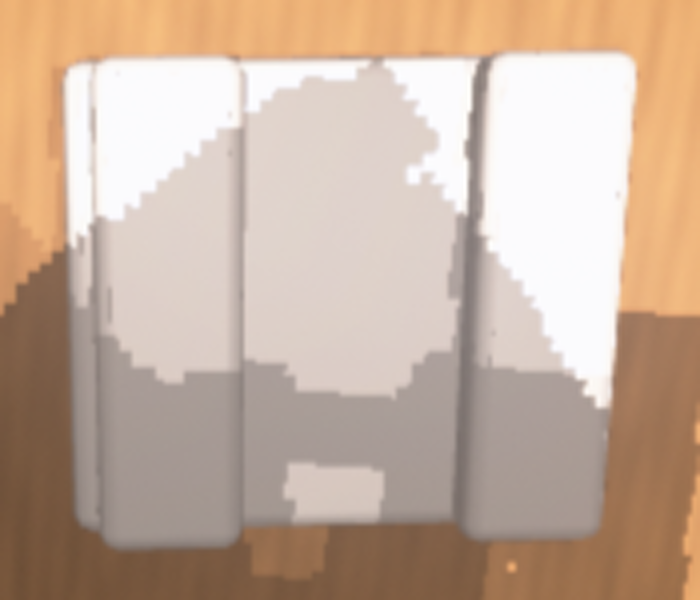

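```bash
python3 -c "
from h import *
s=load('w12');o=observe()
P=lambda x,y,z:ray(s,285+x/4,95+y/4,z)
A,B,C,D=P(240,59,52),P(487,56,52),P(466,538,52),P(240,545,52)
E,F,G,H=P(97,60,52),P(635,54,52),P(603,538,52),P(103,547,52)
for q in (A,B,C,D,E,F,G,H):print(q.round(1))
print('chan w',np.linalg.norm(A-B),np.linalg.norm(C-D),'len',np.linalg.norm(A-D),np.linalg.norm(B-C),'W',np.linalg.norm(E-F),np.linalg.norm(G-H))
m1=(A+B+C+D)/4;m2=(E+F+G+H)/4;print(m1,m2)
for a,b in((A,D),(B,C),(E,H),(F,G)):
  d=a-b;print('yaw',np.degrees(np.arctan2(d[1],d[0])))
zf=o['ee_pos'][2]+18
L,R=ray(s,289.5,273,zf),ray(s,352,273,zf);print('front',L,R,np.linalg.norm(L-R), (L+R)/2-o['ee_pos'])
t=load('top0')
Q=[ray(t,190+x/10,200+y/10,52) for x,y in [(70,145),(400,108),(430,470),(88,500)]];print('top ctr',np.mean(Q,0))
"
```

```text
[578.4 295.7  52. ]
[612.8 299.1  52. ]
[620.2 229.7  52. ]
[585.6 226.   52. ]
[558.7 293.8  52. ]
[633.7 301.2  52. ]
[641.4 231.2  52. ]
[564.8 224.2  52. ]
chan w 34.601044007631415 34.741484553242394 len 70.05315894563192 69.81311388314028 W 75.37359165273455 76.90802984396255
[599.27310081 262.61030421  52.        ] [599.65677349 262.59829368  52.        ]
yaw 95.92250489216302
yaw 96.0381061471832
yaw 95.07394048589059
yaw 96.32533141096663
front [554.76660028 227.06234359 127.13623076] [580.42795286 228.80233083 127.13623076] 25.72027549823704 [-1.56473067 19.10506563 18.        ]
top ctr [597.33677635 260.09064198  52.        ]
```

>>> arm_command([
  {"hand": -1,"delta_pos": [0.004,0.015,0],"turn": 0.3},
  {"hand": -1,"delta_pos": [0.005,0.022,0],"turn": 0.4},
  {"hand": -1,"delta_pos": [0.005,0.022,-0.004],"turn": 0.4},
  {"hand": -1,"delta_pos": [0.004,0.02,-0.006],"turn": 0},
  {"hand": -1,"delta_pos": [0.002,0.01,-0.006],"turn": 0},
  {"hand": -1,"delta_pos": [0,0,-0.004],"turn": 0},
  {"hand": -1,"delta_pos": [0,0,0],"turn": 0},
])

```text
t: 15.82
ee_pos: [591.6, 291.3, 88.6]
tool_rot: [1.136, 1.196, -1.129]
force: [-0.6, -1.5, 0.2]
grip_width: 25.9
```

```bash
python3 -c "
from h import *
st();s=snap('side','s7');cv2.imwrite('pics/s7c.png',cv2.resize(s['image'][210:360,150:350,::-1],(800,600),interpolation=cv2.INTER_CUBIC))
s=snap('top','t7');cv2.imwrite('pics/t7c.png',cv2.resize(s['image'][180:285,150:290,::-1],(800,600),interpolation=cv2.INTER_CUBIC))"
```

```text
t 15.82 ee [591.6 291.3  88.6] jaw yaw 5.23 F [-0.6 -1.5  0.2] w 25.9
```

View pics/s7c.png

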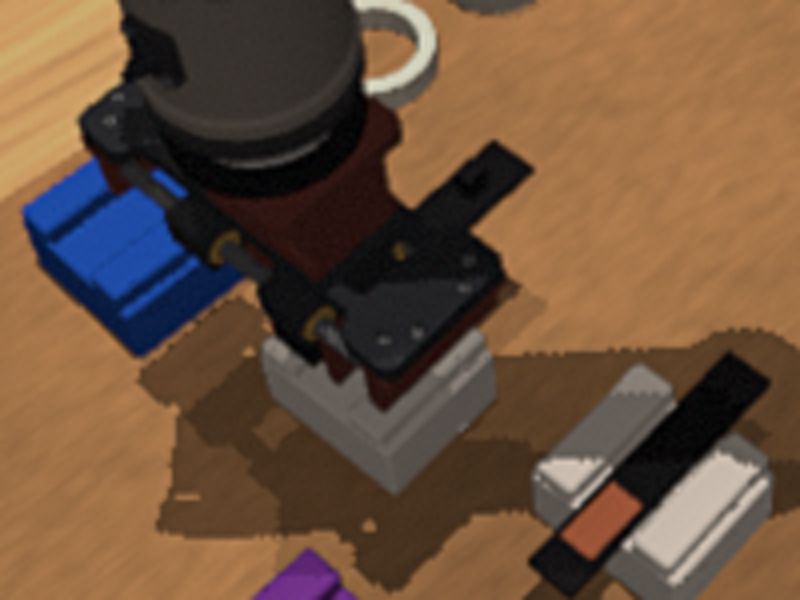

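View pics/t7c.png

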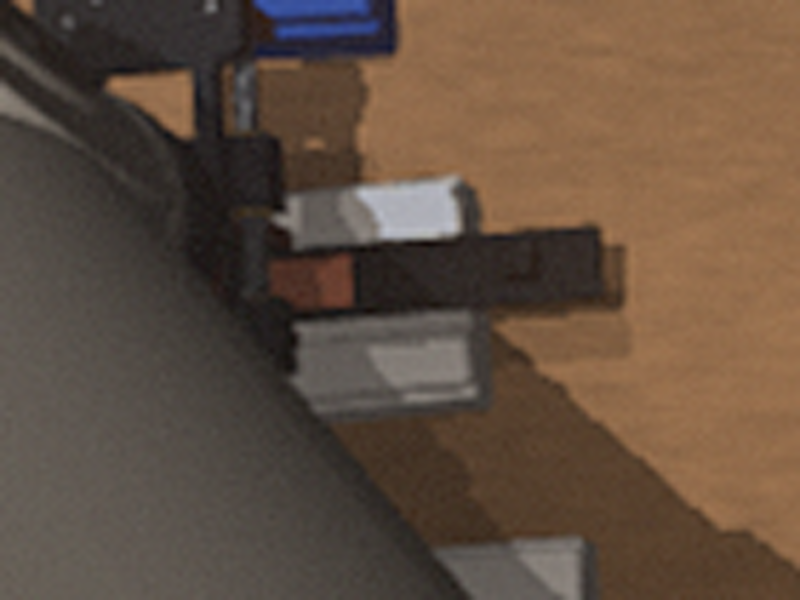

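```bash
python3 -c "
from h import *
t=load('t7');o=observe();z=106.6
P=lambda x,y:ray(t,150+x/5.714,180+y/5.714,z)
a,b,c,d=P(600,228),P(601,303),P(370,243),P(370,311)
print(a,b,np.linalg.norm(a-b),'rear mid',(a+b)/2,'yaw',[np.degrees(np.arctan2(*(q-p)[1::-1])) for p,q in((a,c),(b,d))])
m=(a+b)/2;print('rear rel tcp',m-o['ee_pos'])
# other z, if sagging
"
```

```text
[611.04160575 167.36360932 106.6       ] [584.28558416 166.50078545 106.6       ] 26.76993008063626 rear mid [597.66359495 166.93219739 106.6       ] yaw [np.float64(93.85750691098252), np.float64(92.0638965684908)]
rear rel tcp [   5.68789744 -123.8272717    17.24344265]
```

>>> arm_command([
  {"hand": -1,"delta_pos": [0.001,0.008,-0.004],"turn": 0.8},
  {"hand": -1,"delta_pos": [0.001,0.01,-0.006],"turn": 0.8},
  {"hand": -1,"delta_pos": [0,0.003,-0.006],"turn": 0.6},
  {"hand": -1,"delta_pos": [0,0,-0.002],"turn": 0},
  {"hand": -1,"delta_pos": [0,0,0],"turn": 0},
])

```text
t: 16.33
ee_pos: [595.1, 309.8, 70.4]
tool_rot: [1.109, 1.21, -1.1]
force: [-1.1, -0.2, -0.1]
grip_width: 25.8
```

```bash
python3 -c "
from h import *
st();s=snap('side','s8');cv2.imwrite('pics/s8c.png',cv2.resize(s['image'][210:360,150:350,::-1],(800,600),interpolation=cv2.INTER_CUBIC))
s=snap('top','t8');cv2.imwrite('pics/t8c.png',cv2.resize(s['image'][180:285,150:290,::-1],(800,600),interpolation=cv2.INTER_CUBIC))"
```

```text
t 16.33 ee [595.1 309.8  70.4] jaw yaw 7.38 F [-1.1 -0.2 -0.1] w 25.8
```

View pics/s8c.png

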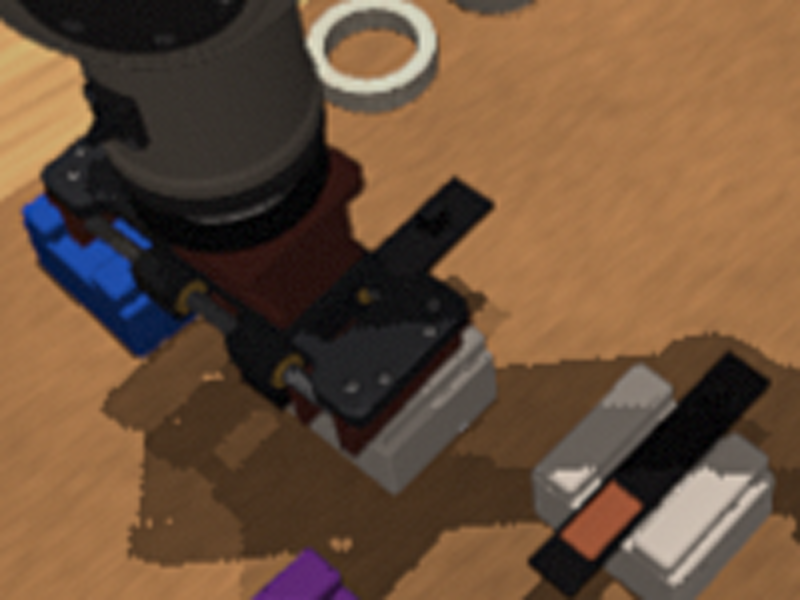

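View pics/t8c.png

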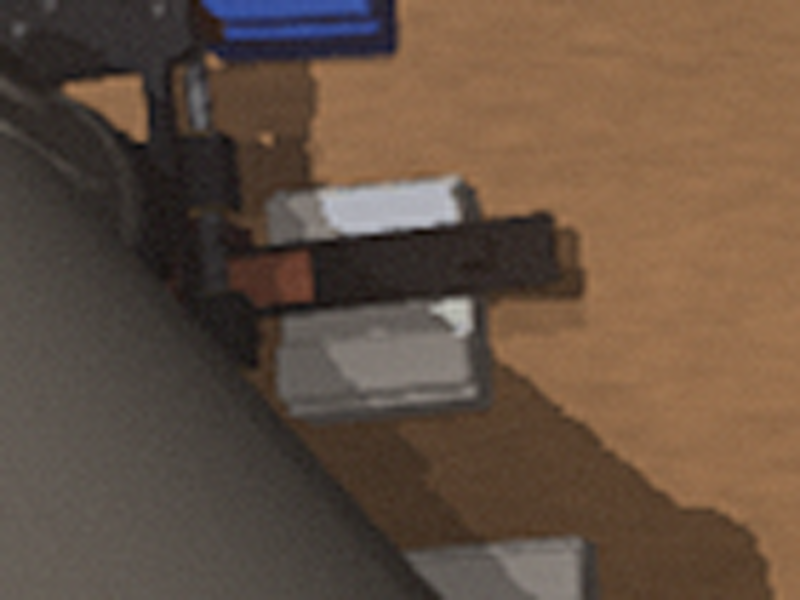

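```bash
python3 -c "
from h import *
t=load('t8');o=observe();z=o['ee_pos'][2]+18
P=lambda x,y,z:ray(t,150+x/5.714,180+y/5.714,z)
a,b,c,d=P(553,213,z),P(556,282,z),P(330,237,z),P(330,303,z)
print(a,b,np.linalg.norm(a-b),'rear mid',(a+b)/2,'rel',(a+b)/2-o['ee_pos'],'yaw',[np.degrees(np.arctan2(*(q-p)[1::-1])) for p,q in((a,c),(b,d))])
e,f=P(475,235,52),P(272,190,52)
print('cradle corners top', [P(*q,52).round(1) for q in [(267,193),(460,178),(477,372),(285,400)]])
"
```

```text
[619.49786538 186.80667297  88.84532041] [594.37367615 185.19163506  88.84532041] 25.176044802667388 rear mid [606.93577076 185.99915402  88.84532041] rel [  11.7372741  -123.60070841   18.        ] yaw [np.float64(96.3197779068351), np.float64(95.44199647882267)]
cradle corners top [array([633.4, 299.6,  52. ]), array([639.2, 227.6,  52. ]), array([566. , 219.4,  52. ]), array([555.6, 290.2,  52. ])]
```

>>> arm_command([
  {"hand": -1,"delta_pos": [-0.001,0.003,-0.003],"turn": -0.3},
  {"hand": -1,"delta_pos": [-0.0005,0.001,-0.005],"turn": -0.3},
  {"hand": -1,"delta_pos": [0,0,-0.005],"turn": 0},
  {"hand": -1,"delta_pos": [0,0,0],"turn": 0},
])

```text
t: 16.77
ee_pos: [594.1, 313.5, 57.3]
tool_rot: [1.119, 1.203, -1.109]
force: [-0.6, -0.2, -0.7]
grip_width: 25.7
```

```bash
python3 -c "
from h import *
st()"
```

```text
t 16.77 ee [594.1 313.5  57.3] jaw yaw 6.63 F [-0.6 -0.2 -0.7] w 25.7
```

>>> arm_command([
  {"hand": -1,"delta_pos": [0,0,-0.004],"turn": 0},
  {"hand": -1,"delta_pos": [0,0,-0.005],"turn": 0},
  {"hand": -1,"delta_pos": [0,0,-0.001],"turn": 0},
  {"hand": -1,"delta_pos": [0,0,0],"turn": 0},
])

```text
t: 17.1
ee_pos: [593.9, 313.1, 45.8]
tool_rot: [1.119, 1.203, -1.11]
force: [1.1, -0.7, -0.6]
grip_width: 26.0
```

```bash
python3 -c "
from h import *
st();s=snap('side','s9');cv2.imwrite('pics/s9c.png',cv2.resize(s['image'][210:360,150:350,::-1],(800,600),interpolation=cv2.INTER_CUBIC))
s=snap('top','t9');cv2.imwrite('pics/t9c.png',cv2.resize(s['image'][180:285,150:290,::-1],(800,600),interpolation=cv2.INTER_CUBIC))"
```

```text
t 17.1 ee [593.9 313.1  45.8] jaw yaw 6.62 F [ 1.1 -0.7 -0.6] w 26.0
```

View pics/s9c.png

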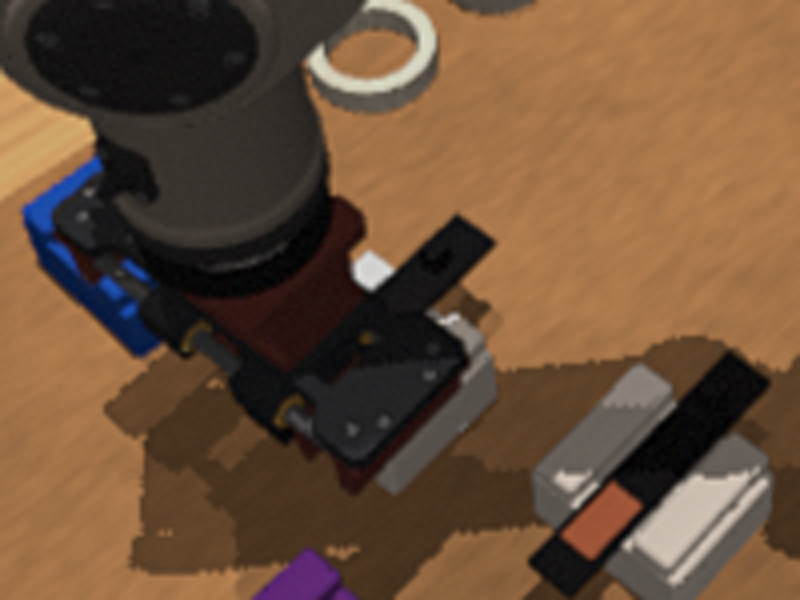

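View pics/t9c.png

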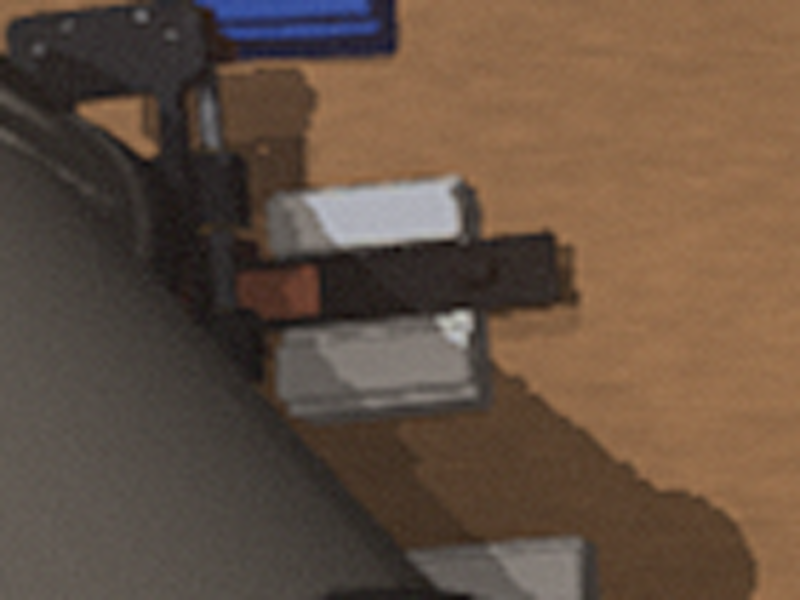

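```bash
python3 -c "
from h import *
t=load('t9');o=observe();z=o['ee_pos'][2]+18
P=lambda x,y,z:ray(t,150+x/5.714,180+y/5.714,z)
a,b,c,d=P(554,234,z),P(558,303,z),P(330,256,z),P(330,321,z)
y=[np.degrees(np.arctan2(*(q-p)[1::-1])) for p,q in((a,c),(b,d))];m=(a+b)/2
print('rear mid',m,'rel',m-o['ee_pos'],'yaw',y)
k=np.radians(np.mean(y));ctr=m+70*np.array([np.cos(k),np.sin(k),0]);print('centre',ctr)
Q=[P(*q,52) for q in [(267,193),(460,178),(483,400),(285,412)]];print(np.mean(Q,0))
"
```

```text
rear mid [603.09699187 189.07657383  64.09143585] rel [   9.12902484 -124.11182445   18.        ] yaw [np.float64(95.76724605240463), np.float64(94.62763612456092)]
centre [596.75582469 258.78876501  64.09143585]
[594.82281279 258.51833223  52.        ]
```

>>> arm_command([
  {"hand": -1,"delta_pos": [0,0.0005,-0.004],"turn": 0},
  {"hand": -1,"delta_pos": [0,0,-0.005],"turn": 0},
  {"hand": -1,"delta_pos": [0,0,-0.002],"turn": 0},
  {"hand": -1,"delta_pos": [0,0,0],"turn": 0},
])

```text
t: 17.53
ee_pos: [594.5, 314.0, 34.7]
tool_rot: [1.12, 1.202, -1.109]
force: [-0.1, -0.1, -0.3]
grip_width: 26.0
```

```bash
python3 -c "
from h import *
st()"
```

```text
t 17.53 ee [594.5 314.   34.7] jaw yaw 6.61 F [-0.1 -0.1 -0.3] w 26.0
```

>>> arm_command([
  {"hand": -1,"delta_pos": [0,0,-0.003],"turn": 0},
  {"hand": -1,"delta_pos": [0,0,-0.0015],"turn": 0},
  {"hand": -1,"delta_pos": [0,0,0],"turn": 0},
  {"hand": -1,"delta_pos": [0,0,0],"turn": 0},
])

```text
t: 17.87
ee_pos: [594.4, 313.9, 29.4]
tool_rot: [1.12, 1.202, -1.109]
force: [0.5, -0.3, -0.5]
grip_width: 25.8
```

```bash
python3 -c "
from h import *
print(st()['ft_torque']);s=snap('side','s10');cv2.imwrite('pics/s10c.png',cv2.resize(s['image'][210:360,150:350,::-1],(800,600),interpolation=cv2.INTER_CUBIC))"
```

```text
t 17.87 ee [594.4 313.9  29.4] jaw yaw 6.61 F [ 0.5 -0.3 -0.5] w 25.8
[-0.01180838 -0.00105053 -0.00536323]
```

View pics/s10c.png

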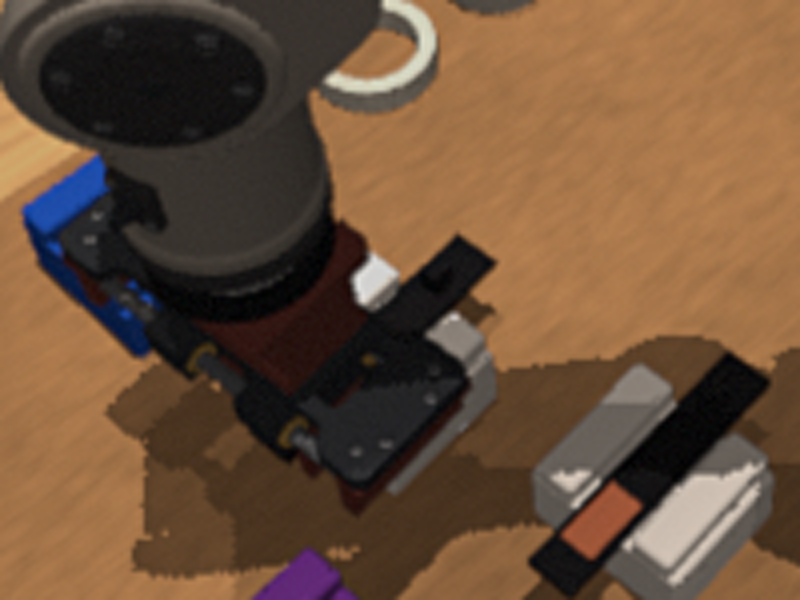

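Very close to the floor now. I'll lower in 0.5–1 mm steps until contact shows in the force.

>>> arm_command([
  {"hand": -1,"delta_pos": [0,0,-0.001],"turn": 0},
  {"hand": -1,"delta_pos": [0,0,0],"turn": 0},
])

```text
t: 18.08
ee_pos: [594.5, 314.0, 28.5]
tool_rot: [1.12, 1.202, -1.109]
force: [-0.3, -0.6, -0.2]
grip_width: 25.7
```

>>> arm_command([
  {"hand": -1,"delta_pos": [0,0,-0.001],"turn": 0},
  {"hand": -1,"delta_pos": [0,0,0],"turn": 0},
])

```text
t: 18.25
ee_pos: [594.8, 314.2, 28.0]
tool_rot: [1.121, 1.202, -1.108]
force: [-0.9, -0.2, 0.0]
grip_width: 25.7
```

```bash
python3 -c "
from h import *
print(st()['ft_torque'])"
```

```text
t 18.25 ee [594.8 314.2  28. ] jaw yaw 6.61 F [-0.9 -0.2  0. ] w 25.7
[-0.05719021 -0.01677534 -0.00173132]
```

>>> arm_command([
  {"hand": -1,"delta_pos": [0,0,-0.0007],"turn": 0},
  {"hand": -1,"delta_pos": [0,0,0],"turn": 0},
])

```text
t: 18.42
ee_pos: [594.8, 314.2, 27.8]
tool_rot: [1.121, 1.202, -1.108]
force: [-0.9, -0.7, 1.2]
grip_width: 25.8
```

```bash
python3 -c "
from h import *
print(st()['ft_torque'])"
```

```text
t 18.42 ee [594.8 314.2  27.8] jaw yaw 6.6 F [-0.9 -0.7  1.2] w 25.8
[-0.18220431  0.16657926 -0.07686904]
```

>>> arm_command([
  {"hand": -0.2,"delta_pos": [0,0,0],"turn": 0},
  {"hand": 0,"delta_pos": [0,0,0],"turn": 0},
  {"hand": 0,"delta_pos": [0,0,0],"turn": 0},
  {"hand": 0,"delta_pos": [0,0,0],"turn": 0},
])

```text
t: 18.75
ee_pos: [595.0, 314.3, 27.7]
tool_rot: [1.121, 1.202, -1.108]
force: [-0.2, -0.0, -0.1]
grip_width: 44.1
```

>>> arm_command([
  {"hand": 0,"delta_pos": [0,0,0.005],"turn": 0},
  {"hand": 0,"delta_pos": [0,0,0.01],"turn": 0},
  {"hand": 0,"delta_pos": [0,0,0.02],"turn": 0},
  {"hand": 0,"delta_pos": [0,0,0.025],"turn": 0},
  {"hand": 0,"delta_pos": [0,0,0.025],"turn": 0},
  {"hand": 0,"delta_pos": [0,0,0.015],"turn": 0},
  {"hand": 0,"delta_pos": [0,0,0],"turn": 0},
])

```text
t: 19.33
ee_pos: [593.5, 313.8, 134.2]
tool_rot: [1.119, 1.203, -1.109]
force: [0.9, -0.4, -0.4]
grip_width: 43.9
```

```bash
python3 -c "
from h import *
st();s=snap('side','s11');cv2.imwrite('pics/s11c.png',cv2.resize(s['image'][210:360,150:350,::-1],(800,600),interpolation=cv2.INTER_CUBIC))
snap('wrist','w13')"
```

```text
t 19.33 ee [593.5 313.8 134.2] jaw yaw 6.65 F [ 0.9 -0.4 -0.4] w 43.9
```

View pics/s11c.png

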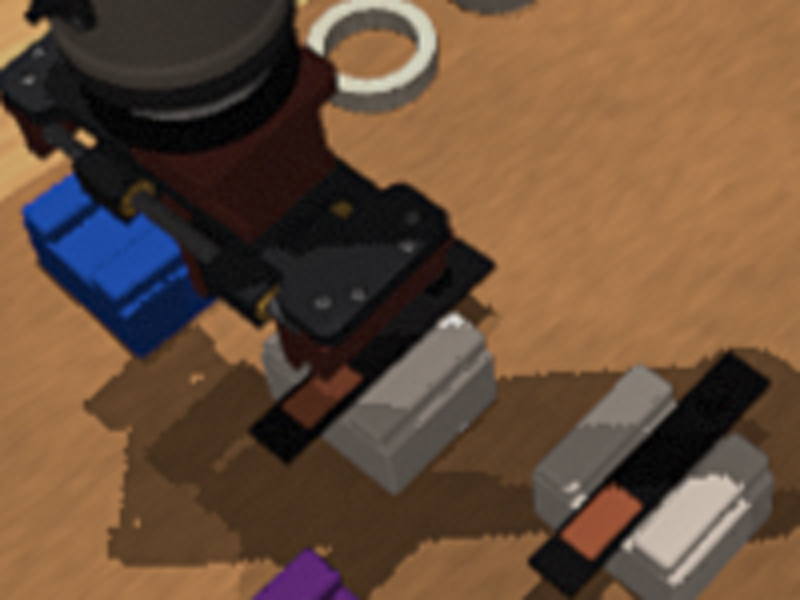

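View pics/w13.png

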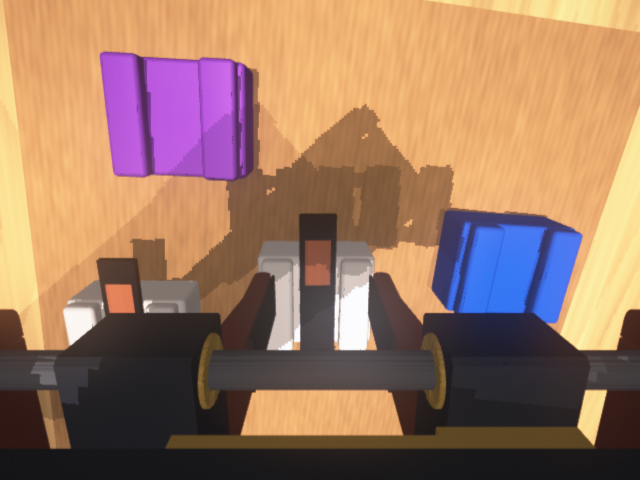

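It's laid in the channel. I'll back the arm away and check from the fixed cameras.

>>> arm_command([
  {"hand": 0,"delta_pos": [-0.01,-0.01,0.02],"turn": 0},
  {"hand": 0,"delta_pos": [-0.015,-0.025,0.02],"turn": 0},
  {"hand": 0,"delta_pos": [-0.015,-0.03,0.02],"turn": 0},
  {"hand": 0,"delta_pos": [-0.015,-0.035,0.01],"turn": 0},
  {"hand": 0,"delta_pos": [-0.015,-0.035,0.005],"turn": 0},
  {"hand": 0,"delta_pos": [-0.015,-0.035,0],"turn": 0},
  {"hand": 0,"delta_pos": [-0.01,-0.035,0],"turn": 0},
  {"hand": 0,"delta_pos": [-0.01,-0.03,0],"turn": 0},
])

```text
t: 20.1
ee_pos: [475.7, 74.9, 196.3]
tool_rot: [1.099, 1.221, -1.115]
force: [0.4, -0.9, 0.5]
grip_width: 43.5
```

>>> arm_command([
  {"hand": 0,"delta_pos": [0,-0.03,0],"turn": 0},
  {"hand": 0,"delta_pos": [0,-0.02,0],"turn": 0},
  {"hand": 0,"delta_pos": [0,0,0],"turn": 0},
])

```text
t: 20.35
ee_pos: [469.2, 14.4, 192.4]
tool_rot: [1.098, 1.221, -1.13]
force: [0.9, -0.3, 0.9]
grip_width: 43.7
```

```bash
python3 -c "
from h import *
st();s=snap('top','t12');cv2.imwrite('pics/t12c.png',cv2.resize(s['image'][180:285,150:290,::-1],(800,600),interpolation=cv2.INTER_CUBIC))
s=snap('side','s12')"
```

```text
t 20.35 ee [469.2  14.4 192.4] jaw yaw 6.84 F [ 0.9 -0.3  0.9] w 43.7
```

View pics/t12c.png

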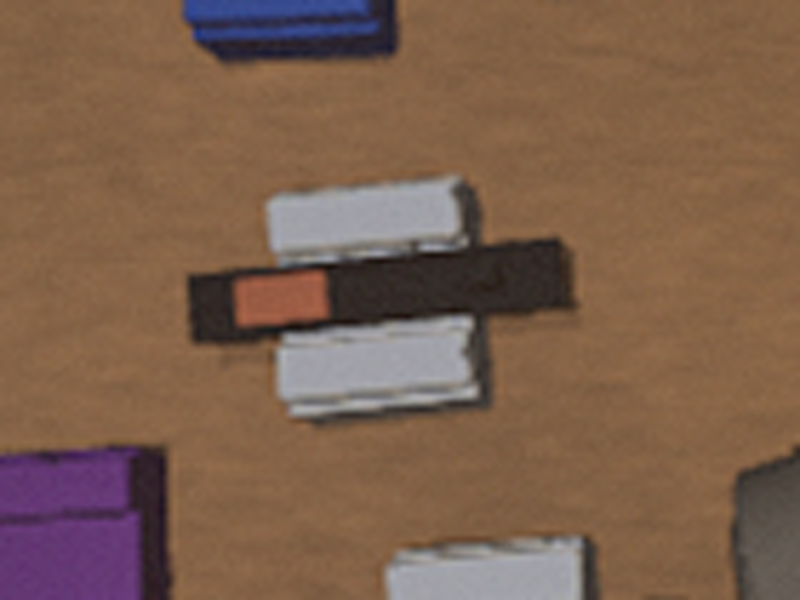

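View pics/s12.png

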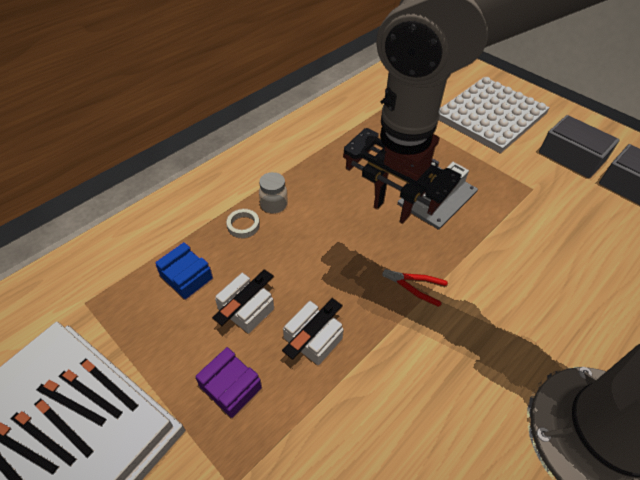

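View pics/t12.png

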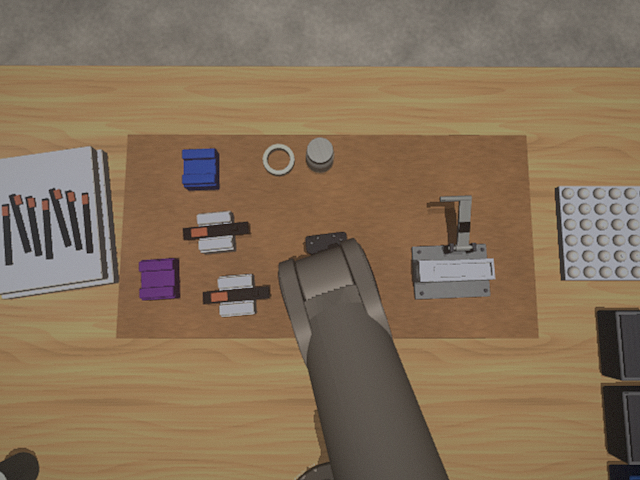

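```bash
python3 -c "
from h import *
t=load('t12')
P=lambda x,y,z:ray(t,150+x/5.714,180+y/5.714,z)
f=P(191,308,46);r=P(570,273,46);u=(f-r)/np.linalg.norm(f-r)
print(f,r,np.linalg.norm(f-r),'mid',(f+r)/2)
c=[P(*p,52) for p in [(268,195),(275,258),(278,345),(285,402)]];e=[P(*p,52) for p in [(462,178),(470,240),(474,322),(480,385)]]
print('front over',[(f-q)@u for q in c],'rear over',[(q-r)@u for q in e])
"
```

```text
[590.74740422 328.00271157  46.        ] [604.14853165 186.55139593  46.        ] 142.0847103410449 mid [597.44796794 257.27705375  46.        ]
front over [np.float64(32.63363746092801), np.float64(33.827486175515446), np.float64(33.00225599038283), np.float64(34.3189879754493)] rear over [np.float64(36.80548285685215), np.float64(35.44375388411532), np.float64(36.090423906508775), np.float64(35.504241610444495)]
```

The overhangs are about 33 and 36 mm, so it's about 1.3 mm off centre. The clamp is open and the bystanders look unmoved, so I'll hand in.

```bash
python3 -c "
from h import *
a,b=load('side0')['image'].astype(int),load('s12')['image'].astype(int)
for n,(x0,y0,x1,y1) in dict(jar=(255,170,290,215),tape=(222,205,264,240),cutters=(400,270,450,308)).items(): print(n,np.abs(a-b)[y0:y1,x0:x1].mean())
print(close_job())"
```

```text
jar 14.358095238095238
tape 15.462585034013605
cutters 27.930526315789475
the job is handed in; nothing more can be done
None
```

```bash
python3 -c "
from h import *
a,b=[cv2.cvtColor(load(f)['image'],cv2.COLOR_RGB2GRAY).astype(np.float32) for f in('side0','s12')]
for n,(x0,y0,x1,y1) in dict(jar=(250,165,295,220),tape=(217,200,269,245),cutters=(375,260,455,312),mat=(120,280,150,330)).items():
  p=a[y0:y1,x0:x1];r=cv2.matchTemplate(b[y0-8:y1+8,x0-8:x1+8],p,cv2.TM_CCOEFF_NORMED);_,m,_,l=cv2.minMaxLoc(r);print(n,m,(l[0]-8,l[1]-8),p.mean(),b[y0:y1,x0:x1].mean())"
```

```text
jar 0.9993582963943481 (0, 0) 104.32565 120.10142
tape 0.9993883371353149 (0, 0) 105.2718 121.224785
cutters 0.43556463718414307 (0, 0) 99.90842 79.42308
mat 0.9245976805686951 (0, 0) 98.736664 113.81333
```

The blank is lying flat and lug-up in the empty white cradle, and I handed the job in at about t = 20.5 s. No verdict was reported.

- **Clamp:** I swung it over by its handle to about 2.6 rad and let go. The last top view shows it resting open.
- **Blank:** I slid it out about 73 mm by the lug and let go before the lips. Then I re-gripped it 16–19 mm from the front end and drew it clear of the mouth. I lowered it until the wrist sensed contact (about 1 N), then released it.
- **Overhang:** The final top view gives about 33 mm at the front and 36 mm at the rear, so it is roughly 1.3 mm off centre.
- **Disagreement between views:** The top and wrist cameras differed by 2–3 mm on the cradle centre and on where I gripped the blank. I aimed between them.
- **Bystanders:** I checked these by image matching after hand-in, between the first and last side views.
  - **Jar and tape:** both matched with zero shift (correlation above 0.999).
  - **Cutters:** these also showed zero shift, but only at 0.44, because the arm's shadow falls across them in the last picture. By eye they lie where they were, and the recorded positions keep the fingers clear of them.
  - **Earlier check:** a plain pixel-difference check just before hand-in was not usable, because the lighting had changed between pictures.

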